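# Draw the strainer out of the filter housing with a hook

### The job

Take the hook from its rack, reach down the leaning filter housing with it, catch the yellow bail of the strainer and draw the strainer out. Stand the strainer upright in the blue rinse tray without dropping it and unhook it, then hang the hook back in its rack. Touch the strainer only with the hook, be gentle with it, and leave the bottles and other things on the bench where they are.

Things in the scene. Friction and masses are not known exactly. Their poses are not given: they have to be found in the camera images.
- bore: Filter housing: round aluminium pot with a red rim, fixed, leaning 30 degrees from vertical towards the robot side. Origin: centre of its closed lower end, outside; z runs along the bore up and out of the mouth, x to the far, upper side of the bore, y level. Outside diameter 92 (rim 104), bore diameter 80, floor at z = 8, mouth at z = 148. A red bracket stands behind it, low down.
- bore_mouth (a point): Centre of the open mouth of the bore; axes as bore.
- strainer: The whole strainer: a steel drum 74 in diameter and 60 high with a flat closed top, about 0.25 kg, standing loose on the floor of the bore. Origin at the centre of its underside, z up its axis. It carries a yellow bail (wire loop handle) on its top.
- strainer_centre (a point): Centre of the strainer's drum, 30 above its underside and 30 below its flat top; axes as the strainer.
- bail_hinge (a point): Middle of the bail's hinge line, fixed on the strainer 6 above its flat top; axes as the strainer. The bail, 5 mm wire, swings about y: legs 52 apart rise 14, then slope in to a straight 24 mm crossbar 30 from the hinge line. It swings with slight friction to 0.6 rad towards +x or -x and stays where put; at the start it leans unknown, up to 0.45 rad.
- hook: The whole hook tool, 0.11 kg; origin on its axis at the underside of its collar, z up along the handle. Collar 30 x 30, 6 thick; above it a square red handle 22 x 22, z = 6 to 76, faces square to x and y; below it a steel rod 6.6 in diameter that ends in a toe bent towards the hook's +x.
- hook_grip (a point): Centre of the hook's handle, 41 above the collar's underside; axes as the hook.
- hook_toe (a point): Middle of the hook's toe (x = 7, z = -105 in the hook's frame). The toe's axis runs level from the rod (x = 0) to x = 14, all 6.6 thick, so its underside is at z = -108; there a tip turns up, its end at z = -91. The gap between rod and tip is 7 wide.
- rack: Hook rack, fixed: base plate, back post at +x, and on top (z = 125) a level plate with a slot 15 wide, open towards the rack's -x. Origin on the bench below the hook's seat. The collar rests on the plate astride the slot, with the hook's x along the rack's x, between blue side rails 37 apart that stand 6 above the plate; a blue stop stands 31 behind the seat.
- rack_seat (a point): Where the hook's origin (middle of the collar's underside) belongs; axes as the rack. The plate's front edge is 35 from here towards -x: lift the hook 10 or more and draw it 60 or more towards -x and the rod is free of the slot; it goes back the same way.
- tray: Blue rinse tray, fixed, 200 x 190 outside, 32 high, walls 4, floor 4 thick. Origin at the centre of its underside, x and y along its sides.
- bottle_a: Full amber bottle, 72 diameter, 270 high, loose. Origin at its underside.
- bottle_b: As bottle_a.
- jar: Jar with steel lid, 60 diameter, 75 high, loose.
- beaker: Clear cup, 70 diameter, 85 high, loose.
- bung: Cork bung, 36 diameter, 30 high, loose.
- brush: Brush lying on the bench, loose.
- spray: White bottle, 64 diameter, 180 high, loose.
Mind the look-alikes: they are no part of the job. There is more than one size of the hook; the job needs the middle-sized.

How it is judged:
By the outcome, as a careful person would: the job done as asked, in the order asked, and still so for the second after the job is handed in, with the robot touching nothing.
It also fails if it takes over 72 s, if anything falls off the work surface, if the arm or the gripper's body presses on something with over 40 N, if the wrist force passes 120 N, or if a joint passes its speed limit or range.

### The arm

A 6-joint arm with a two-finger parallel gripper is mounted at the origin on the work surface. World frame = base frame: x ahead of the robot, y to its left, z up, the work surface at z = 0. Lengths are in mm, angles in rad, forces in N, time in s.
With the tool pointing down it reaches from about 350 to 975 mm from the base axis. Payload 7.1 kg.
Tool frame: the origin (TCP) lies between the finger pads; the fingertips stand 8 mm ahead of it and the grasp point (between the pads) lies 11 mm behind it; x points along the fingers, y is the direction in which the jaws open and shut, and the axes are right-handed (so a half turn about x gives the same grasp; the last joint's range is limited). The gripper opens to 88 mm and grips with 3 to 60 N. Pads are 20 mm wide; open, the fingers measure 115 mm over their backs; the gripper's body (75 mm by 178 mm) begins 61 mm behind the grasp point.
Start: joints at [-1.188, 0.423, 1.63, -0, 1.089, -0.019], TCP at [244.438, -575.2, 230.675] pointing down, gripper open.
Joint ranges: [-3, 3], [-0.9, 2.11], [0.09, 2.58], [-1.31, 4.45], [0.11, 2.69], [-2.54, 2.54]. Speed limits (rad/s): [2.39, 2.39, 3.01, 3.14, 3.14, 3.14].

### API

Orientations are given as a rotation vector (axis times angle).
In Python, from workcell import ctrl gives the robot as it stands.
- The arm moves only by the tool apply_moves, never from a script. Its argument "increments" is a list of rows, each an object with "gripper": the opening in per cent of the stroke, from 0 (shut) to 100 (fully open); "delta_pos": the shift along the tool's x, y, z in cm, a list of three; "dr": the turn, a rotation vector about the tool's x, y, z in rad, a list of three. In form: [{"gripper": gripper, "delta_pos": [dx, dy, dz], "dr": [ax, ay, az]}, ...]. A call has exactly 5 rows; each row shifts and turns the commanded pose from where the row before left it, along the tool's axes as they then stand; what a row does not reach is not made up. A row lasts 1/12 s, in which the tool goes at most 41.7 mm and 7.16 degrees, less where a joint would pass 70% of its speed; a pose out of reach is approached as far as the arm can. A call with a gripper value outside its range is refused whole. The fingers move at their own pace and stop on an object; the grip force is fixed at half the most. Time passes only in rows, so rows that do not move let the fingers close, or fill a call up. It gives the time, the measured TCP pose, the force and the opening at its end, in the units of the state.
- ctrl.get_obs(): the state, without advancing time (a new reading comes with each control period).
- ctrl.get_image(name): name is "scene" or "top"; returns a dict with "img" (400x640x3 uint8, red, green, blue), "range_z" (400x640 float32, mm along the optical axis (not along the pixel's ray), 0 where there is no reading), "mtx" (3x3 intrinsics, pixels), "k1" (the pictures are not rectified: a ray, as slopes to the right and down, at radius r is drawn at 1 + k1 r^2 times it, then the intrinsics apply), "rvec" (rotation vector, rad) and "tvec" (3), from world to camera coordinates, as OpenCV has them. Camera axes: x right, y down, z forward; pixel columns grow to the right and rows downward; lengths in mm; the calibration is good to about 2 mm. A picture is of the moment at which its call begins.
- ctrl.close_job(): hands the job in, once; it reports no verdict.
The state is a dict: "t": time; "qpos": joint angles; "qvel": joint speeds; "joint_torque": joint torques, N m; "ee_pos": TCP position; "orientation": TCP orientation; "ft_force": force on the tool from outside, world axes, zero at the start; "moment": the same for the moment, N m; "width": finger opening in mm.
Only numpy, scipy, OpenCV 4.12 (cv2) and the standard library are available. Lean on these libraries where they do the work, as an engineer would, in place of code of your own. Each camera call takes 0.05 s, during which the arm holds its last target. There are 200 camera calls.

## Working session

There is one attempt and no reset: what is moved stays moved. The work goes in short steps, Python scripts to look and compute and a tool call to move; the robot and the scene stay as the last step left them, time stands still between calls to the robot, and variables do not carry over. Pictures are saved under pics/ and viewed, about 8 in all and at most 12, crops included, and the job is handed in when it is done.

Besides the shell and the picture viewer there is one more tool, called after "Request:" by a JSON object that holds its "api" and its "payload". apply_moves: Moves the arm, as the interface text tells. Its arguments: {"type":"object","properties":{"increments":{"type":"array","items":{"type":"object","properties":{"gripper":{"type":"number"},"delta_pos":{"type":"array","items":{"type":"number"}},"dr":{"type":"array","items":{"type":"number"}}}}}},"required":["increments"]}

```bash
ls; mkdir -p pics; cat > h.py <<'E'
import numpy as np, cv2
from workcell import ctrl
from scipy.spatial.transform import Rotation as R
def grab(n):
    d=ctrl.get_image(n); d['Rm']=cv2.Rodrigues(np.array(d['rvec'],float))[0]; d['t']=np.array(d['tvec'],float).ravel(); d['mtx']=np.array(d['mtx']); return d
def und(d,uv):
    k=np.array([d['k1'],0,0,0],float)
    return cv2.undistortPoints(np.array(uv,float).reshape(-1,1,2),d['mtx'],k).reshape(-1,2)
def ray(d,uv):
    s=und(d,uv); v=np.c_[s,np.ones(len(s))]@d['Rm']; o=-d['Rm'].T@d['t']; return o,v
def onz(d,uv,z):
    o,v=ray(d,uv); return o+v*((z-o[2])/v[:,2])[:,None]
def cloud(d):
    h,w=d['range_z'].shape; u,v=np.meshgrid(np.arange(w),np.arange(h))
    s=und(d,np.stack([u,v],-1)); z=d['range_z'].ravel()
    P=(np.c_[s*z[:,None],z]-d['t'])@d['Rm']; P[z==0]=np.nan
    return P.reshape(h,w,3)
def proj(d,P):
    return cv2.projectPoints(np.array(P,float).reshape(-1,1,3),np.array(d['rvec'],float),d['t'],d['mtx'],np.array([d['k1'],0,0,0.]))[0].reshape(-1,2)
def save(n,img,s=1):
    if s!=1: img=cv2.resize(img,None,fx=s,fy=s,interpolation=cv2.INTER_CUBIC)
    cv2.imwrite('pics/'+n,img[:,:,::-1])
E
python3 - <<'E'
from h import *
for n in('scene','top'):
    d=grab(n); save(n+'0.png',d['img']); np.save(n+'0.npy',d,allow_pickle=True); print(n,-d['Rm'].T@d['t'],d['Rm'][2],d['mtx'][0,0],d['k1'])
o=ctrl.get_obs(); print(o)
E
```

```text
pics
scene [1238.48889468  244.83423435  965.3241075 ] [-0.62159944 -0.25672564 -0.74007167] 373.7037496945425 0.012982734545794279
top [ 390.65365213  -64.08554714 1688.72201201] [ 0.08958099 -0.0025215  -0.99597635] 519.9840884319227 0.024190174187704354
{'t': 0.1, 'qpos': array([-1.18801910e+00,  4.23758121e-01,  1.63057605e+00, -1.20643115e-05,
        1.08859582e+00, -1.90191851e-02]), 'qvel': array([-1.04006890e-05, -2.80625633e-05, -2.84635299e-03, -2.62767833e-04,
       -1.37607709e-03, -1.77144602e-03]), 'joint_torque': array([ 1.48381541e-04, -5.45616102e+01, -2.74323714e+01,  6.45027962e-02,
        1.87455013e-02, -2.06706000e-05]), 'ee_pos': array([ 244.25376041, -574.78348883,  229.99809748]), 'orientation': array([ 2.00084986,  0.40886307, -2.00136531]), 'ft_force': array([0.10642674, 0.04366313, 0.20509105]), 'moment': array([ 0.00856375, -0.0415935 , -0.0151678 ]), 'width': 87.86644917144658}
```

View pics/scene0.png

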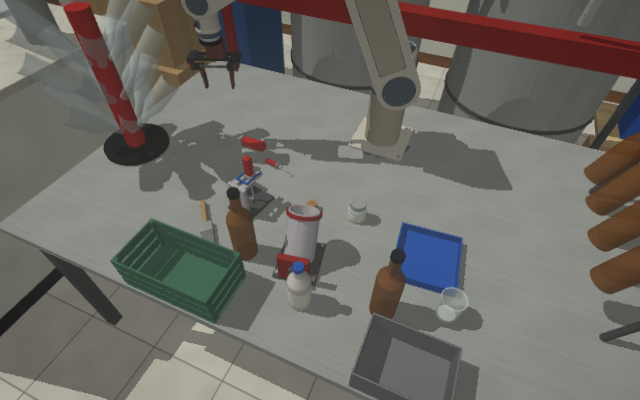

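View pics/top0.png

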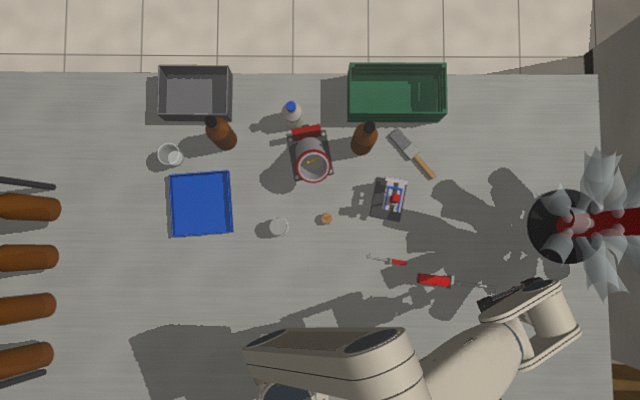

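Hook candidates (top view): one in the rack (394,198), one small loose (398,262), one large loose (435,281). The one in the rack should be the middle-sized. I'll confirm it in an enlarged crop, together with the bore.

```bash
python3 - <<'E'
from h import *
t=np.load('top0.npy',allow_pickle=True).item(); s=np.load('scene0.npy',allow_pickle=True).item()
c=lambda d,x,y,w,h,W,H: cv2.resize(d['img'][y:y+h,x:x+w],(W,H),interpolation=cv2.INTER_CUBIC)
a=np.hstack([c(t,360,165,60,60,400,300) if 0 else c(t,360,170,80,60,400,300),c(t,275,120,80,60,400,300)])
b=np.hstack([c(s,215,135,80,80,400,300)[:, :],c(t,360,240,100,60,400,300)])
save('crop1.png',np.vstack([a,b]))
C=cloud(t); Cs=cloud(s)
for n,P,u,v in [('handle',C,396,198),('table',C,330,260),('smallhook',C,400,262),('bighook',C,435,281),('traycentre',C,200,204),('redhandle s',Cs,248,163),('mouth?',C,313,165)]: print(n,P[v,u].round(1))
def m(img,f): 
    h=cv2.cvtColor(img,cv2.COLOR_RGB2HSV).astype(int); return f(h[...,0],h[...,1],h[...,2])
yl=m(t['img'],lambda h,s_,v:(h>20)&(h<35)&(s_>120)&(v>60))
ys,xs=np.nonzero(yl); k=(xs>290)&(xs<340)&(ys>140)&(ys<190); print('bail px',list(zip(xs[k],ys[k])),C[ys[k],xs[k]].round(0).tolist())
E
```

```text
handle [ 522.7 -297.6  202.6]
table [ 338.8 -114.8   -4. ]
smallhook [ 334.6 -335.8   27.1]
bighook [ 277.3 -440.    51.4]
traycentre [517.7 307.4   4.4]
redhandle s [ 531.7 -287.9  188.6]
mouth? [634.7 -58.6  87. ]
bail px [(np.int64(319), np.int64(156)), (np.int64(318), np.int64(157)), (np.int64(319), np.int64(157)), (np.int64(316), np.int64(158)), (np.int64(317), np.int64(158)), (np.int64(313), np.int64(159)), (np.int64(314), np.int64(159)), (np.int64(315), np.int64(159)), (np.int64(311), np.int64(160)), (np.int64(312), np.int64(160)), (np.int64(313), np.int64(160)), (np.int64(314), np.int64(160)), (np.int64(307), np.int64(161)), (np.int64(308), np.int64(161)), (np.int64(309), np.int64(161)), (np.int64(310), np.int64(161)), (np.int64(311), np.int64(161)), (np.int64(312), np.int64(161)), (np.int64(304), np.int64(162)), (np.int64(305), np.int64(162)), (np.int64(306), np.int64(162)), (np.int64(307), np.int64(162)), (np.int64(308), np.int64(162)), (np.int64(309), np.int64(162)), (np.int64(304), np.int64(163)), (np.int64(305), np.int64(163)), (np.int64(307), np.int64(163))] [[658.0, -77.0, 119.0], [654.0, -74.0, 121.0], [655.0, -77.0, 117.0], [650.0, -68.0, 128.0], [650.0, -71.0, 127.0], [653.0, -58.0, 93.0], [645.0, -62.0, 136.0], [645.0, -65.0, 137.0], [642.0, -53.0, 136.0], [643.0, -56.0, 130.0], [642.0, -59.0, 136.0], [643.0, -62.0, 133.0], [646.0, -40.0, 96.0], [646.0, -43.0, 96.0], [640.0, -47.0, 133.0], [640.0, -50.0, 134.0], [641.0, -53.0, 126.0], [640.0, -56.0, 131.0], [641.0, -31.0, 106.0], [644.0, -34.0, 90.0], [637.0, -37.0, 129.0], [637.0, -41.0, 133.0], [637.0, -44.0, 131.0], [638.0, -47.0, 127.0], [637.0, -31.0, 112.0], [635.0, -34.0, 126.0], [635.0, -40.0, 126.0]]
```

View pics/crop1.png

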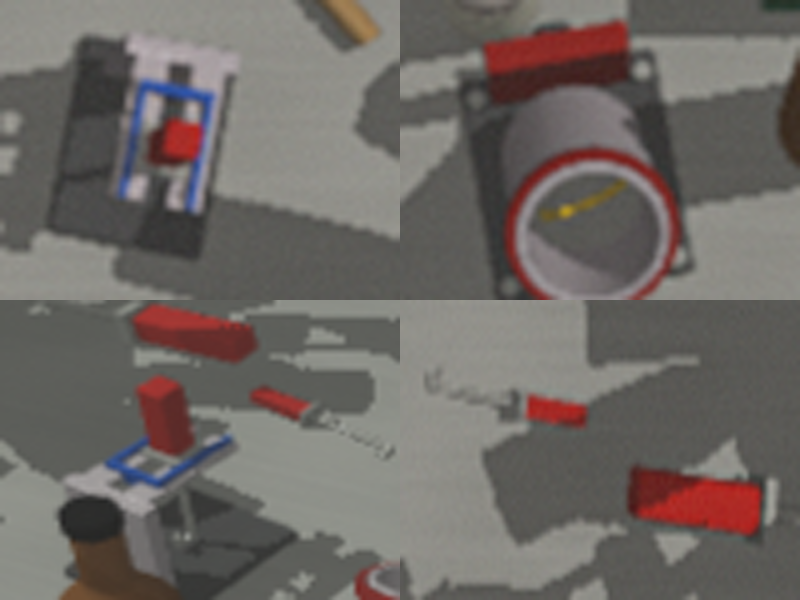

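The crop shows the hook in the rack (handle top about (395,197)) is between the small (398,262) and large (435,281) loose ones in size, so that's the one to use. The bail runs from (304,163) to (319,156) inside the bore mouth. Next I'll measure everything.

```bash
cat > meas.py <<'E'
from h import *
from scipy.optimize import least_squares
t=np.load('top0.npy',allow_pickle=True).item(); s=np.load('scene0.npy',allow_pickle=True).item()
C=cloud(t); Cs=cloud(s)
hsv=lambda d:[a.astype(int) for a in cv2.split(cv2.cvtColor(d['img'],cv2.COLOR_RGB2HSV))]
def box(shape,x0,x1,y0,y1):
    m=np.zeros(shape,bool); m[y0:y1,x0:x1]=1; return m
sh=t['range_z'].shape
H,S,V=hsv(t); red=((H<8)|(H>172))&(S>120)&(V>60); blue=(H>100)&(H<130)&(S>120)&(V>60)
H2,S2,V2=hsv(s); red2=((H2<8)|(H2>172))&(S2>120)&(V2>60); blue2=(H2>100)&(H2<130)&(S2>120)&(V2>60)
px=lambda m:np.argwhere(m)[:,::-1].astype(float)
# tray: outer contour at z=32
for d,m,b in((t,blue,(150,250,155,250)),(s,blue2,(380,480,215,300))):
    mm=(m&box(sh,*b)).astype(np.uint8); c=max(cv2.findContours(mm,0,1)[0],key=cv2.contourArea).reshape(-1,2)
    q=cv2.convexHull(onz(d,c,32)[:,:2].astype(np.float32)); print('tray',cv2.minAreaRect(q))
# rack rails z=131
m=blue&box(sh,375,412,170,220); p=onz(t,px(m),131)[:,:2]; print('rails',cv2.minAreaRect(p.astype(np.float32)),p.min(0),p.max(0),len(p))
m2=blue2&box(sh,230,270,160,200); p2=onz(s,px(m2),131)[:,:2]; print('rails s',cv2.minAreaRect(p2.astype(np.float32)),len(p2))
np.savez('rails.npz',p=p,p2=p2)
# handle
m=red&box(sh,380,410,185,215); print('handle z pct',np.nanpercentile(C[m][:,2],[5,50,95])); p=onz(t,px(m),201); print('handle@201',cv2.minAreaRect(p[:,:2].astype(np.float32)))
top=m&(V>170); print('bright',onz(t,px(top),201).mean(0),top.sum())
m2=red2&box(sh,235,265,150,185); p=onz(s,px(m2),201); print('handle s',np.c_[px(m2),V2[m2]].astype(int)[::4].tolist() if 0 else (m2.sum(),p.min(0),p.max(0)))
for n,P,mm in(('t',C,red&box(sh,380,410,185,215)),('s',Cs,m2)):
    q=P[mm]; q=q[(q[:,2]>120)&(q[:,2]<215)]; print('handle cloud',n,np.median(q,0),np.percentile(q,[3,97],axis=0).round(1).tolist())
# rim
m=(red&box(sh,285,342,147,192)).astype(np.uint8)
cs,hier=cv2.findContours(m,cv2.RETR_CCOMP,cv2.CHAIN_APPROX_NONE)
big=[(len(c),cv2.boundingRect(c),h[3]) for c,h in zip(cs,hier[0]) if len(c)>20]; print(big)
for c,h in zip(cs,hier[0]):
    if len(c)>40: print('ell',cv2.fitEllipse(c),h[3])
q=C[m>0]; q=q[q[:,2]>100]; print('rim z',np.percentile(q,[2,50,98],axis=0).round(0).tolist())
c0=q.mean(0);_,_,vt=np.linalg.svd(q-c0,full_matrices=False);print('plane',c0,vt[2])
m2=red2&box(sh,280,330,195,225); q=Cs[m2]; print('rim s',np.percentile(q,[2,50,98],axis=0).round(0).tolist())
E
python3 meas.py
```

```text
tray ((518.8901977539062, 300.55267333984375), (199.2354278564453, 192.91378784179688), 4.948997497558594)
tray ((527.3816528320312, 302.8995361328125), (215.54177856445312, 188.93557739257812), 4.9888014793396)
rails ((528.7149658203125, -299.4516906738281), (42.95613098144531, 69.66410064697266), 78.34030151367188) [ 495.9048135  -324.10423484] [ 565.21763058 -272.52673607] 54
rails s ((532.3308715820312, -299.0855407714844), (46.390716552734375, 72.41967010498047), 80.24640655517578) 54
handle z pct [166.7273654  201.05056781 206.36851897]
handle@201 ((522.7684326171875, -293.5122375488281), (25.840805053710938, 23.21601676940918), 89.52996826171875)
bright [ 525.70357537 -301.59132242  201.        ] 13
handle s (np.int64(159), array([ 472.22056364, -305.40498291,  201.        ]), array([ 588.2449786 , -246.14085192,  201.        ]))
handle cloud t [ 522.72154961 -294.17502698  201.05056781] [[513.5, -306.5, 164.6], [534.5, -285.3, 206.6]]
handle cloud s [ 530.91156535 -290.88715239  177.20070959] [[517.0, -306.8, 139.6], [536.4, -285.1, 200.8]]
[(25, (317, 172, 12, 10), np.int32(-1)), (133, (296, 150, 35, 31), np.int32(-1))]
ell ((312.9530334472656, 165.99871826171875), (31.267845153808594, 33.65426254272461), 74.6307373046875) -1
rim z [[576.0, -106.0, 139.0], [634.0, -44.0, 174.0], [665.0, -9.0, 192.0]]
plane [627.6534761  -51.08278574 170.83810011] [-0.46851803 -0.11630523  0.87576478]
rim s [[609.0, -102.0, 163.0], [656.0, -47.0, 182.0], [665.0, -9.0, 188.0]]
```

```bash
cat > meas2.py <<'E'
import sys,os; so=sys.stdout; sys.stdout=open(os.devnull,'w')
from meas import *
sys.stdout=so
# handle top: otsu on V in red mask
m=red&box(sh,380,410,185,215); v=V[m].astype(np.uint8); th,_=cv2.threshold(v.reshape(-1,1),0,255,cv2.THRESH_OTSU)
b=m&(V>th); pp=onz(t,px(b),201)[:,:2]; print('top',th,b.sum(),cv2.minAreaRect(pp.astype(np.float32)),pp.mean(0))
m2=red2&box(sh,235,265,150,185); v=V2[m2].astype(np.uint8); th,_=cv2.threshold(v.reshape(-1,1),0,255,cv2.THRESH_OTSU)
P=px(m2); print('scene handle rows/cols',P.min(0),P.max(0)); 
# per-row print of V in scene handle
for y in range(155,182,1): print(y,''.join('%4d'%(V2[y,x] if m2[y,x] else 0) for x in range(240,258)))
# rails : lines
r=px(blue&box(sh,375,412,170,220)); p=onz(t,r,131)[:,:2]
yaw=np.deg2rad(-10.5)
for it in range(5):
    ux=np.array([np.cos(yaw),np.sin(yaw)]); uy=np.array([-ux[1],ux[0]]); a=p@ux; bb=p@uy; mid=(bb.min()+bb.max())/2
    amax=a.max(); L=p[(bb>mid+12)&(a<amax-6)]; Rr=p[(bb<mid-12)&(a<amax-6)]
    sl=[np.polyfit(q@ux,q@uy,1) for q in(L,Rr)]; yaw+=np.arctan(np.mean([k[0] for k in sl]))
print('rack yaw',np.rad2deg(yaw),[k[0] for k in sl],'rail offsets',(L@uy).mean(),(Rr@uy).mean(),'a range',a.min(),a.max(), len(L),len(Rr)); mid=((L@uy).mean()+(Rr@uy).mean())/2
print('centreline pt at a=mean', ux*(a.mean())+uy*mid)
# bracket cloud / rim
m=red&box(sh,285,325,118,142); q=C[m]; print('bracket rect@med z',np.nanmedian(q[:,2]),cv2.minAreaRect(onz(t,px(m),np.nanmedian(q[:,2]))[:,:2].astype(np.float32)))
redl=((H<10)|(H>170))&(S>90)&(V>50)
m=redl&box(sh,285,342,147,192); 
pts=px(m); q=C[m]; ok=(q[:,2]>135)&(q[:,2]<205); Q=q[ok]
Ps=Cs[red2&box(sh,280,330,195,225)]
cnt=max(cv2.findContours(m.astype(np.uint8),0,cv2.CHAIN_APPROX_NONE)[0],key=len).reshape(-1,2).astype(float)
ce=pts.mean(0); 
print('ring bbox',cnt.min(0),cnt.max(0),m.sum())
dd=cnt-ce; cnt=cnt+0.5*dd/np.linalg.norm(dd,axis=1)[:,None]
near=cnt[(cnt[:,1]>ce[1]-6)]
def axes(ps,tilt=np.pi/6):
    n=np.array([-np.sin(tilt)*np.cos(ps),-np.sin(tilt)*np.sin(ps),np.cos(tilt)]); y=np.array([-np.sin(ps),np.cos(ps),0]); return np.cross(y,n),y,n
o,rv=ray(t,near)
def res(x):
    _,_,n=axes(x[3]); c=x[:3]; pl=o+rv*((n@(c-o))/(rv@n))[:,None]
    r1=(np.linalg.norm(pl-c,axis=1)-52)/1.5
    r2=(Q-c)@n/4
    return np.r_[r1,r2/3]
s1=least_squares(res,[628,-51,171,0.2],loss='soft_l1'); c=s1.x[:3]; print('mouth',c,np.rad2deg(s1.x[3]),'cost',s1.cost); X,Y,Z=axes(s1.x[3])
pl=o+rv*((Z@(c-o))/(rv@Z))[:,None]; print('r resid',(np.linalg.norm(pl-c,axis=1)-52).round(1)[::4]); print('plane resid',np.percentile((Q-c)@Z,[10,50,90]))
rs=np.linalg.norm((Ps-c)-np.outer((Ps-c)@Z,Z),axis=1); print('scene rim: along Z',np.nanpercentile((Ps-c)@Z,[5,50,95]),'radius',np.nanpercentile(rs,[5,50,95]))
print('bottom',c-148*Z)
np.savez('bore.npz',c=c,X=X,Y=Y,Z=Z)
# body of pot below the mouth from cloud: cylinder axis check
# bail pixels
yl=(H>18)&(H<36)&(S>100)&(V>50)&box(sh,290,340,145,185); yp=px(yl); o,rv=ray(t,yp)
for h in(74,104):
    pc=c-(148-h)*Z; pl=o+rv*((Z@(pc-o))/(rv@Z))[:,None]-c
    print(h,np.c_[yp,pl@X,pl@Y,V[yl]].round(0).astype(int).tolist())
E
python3 meas2.py
```

```text
top 120.0 45 ((524.2689819335938, -297.8224792480469), (17.223291397094727, 20.144201278686523), 89.44354248046875) [ 524.46808724 -297.82657831]
scene handle rows/cols [242. 150.] [262. 175.]
155    0   0   0   0   0   0 133   0   0   0   0   0   0   0   0   0   0   0
156    0   0   0   0   0 144 159 158 138   0   0   0   0   0   0   0   0   0
157    0   0   0   0 145 159 158 157 157 155 123   0   0   0   0   0   0   0
158    0   0   0 162 161 159 157 157 156 142 116   0   0   0   0   0   0   0
159    0   0 118 144 154 160 158 154 139 110  94   0   0   0   0   0   0   0
160    0   0   0 116 131 145 149 137 106  92  92   0   0   0   0   0   0   0
161    0   0   0 114 113 115 126 110  92  92  92  90   0   0   0   0   0   0
162    0   0   0 113 113 113 111  99  92  92  91  90   0   0   0   0   0   0
163    0   0   0 109 114 113 111 101  92  92  92  92   0   0   0   0   0   0
164    0   0   0   0 113 112 112 103  92  92  92  93   0   0   0   0   0   0
165    0   0   0   0 114 112 112 107  94  92  91  93   0   0   0   0   0   0
166    0   0   0   0 114 112 112 109  96  92  92  91   0   0
[... 3025 characters left out ...]
8], [316, 158, 7, -15, 108], [317, 158, 6, -18, 108], [313, 159, 6, -5, 110], [314, 159, 5, -8, 109], [315, 159, 5, -11, 109], [316, 159, 4, -14, 105], [311, 160, 4, 1, 114], [312, 160, 3, -2, 122], [313, 160, 3, -5, 122], [314, 160, 2, -8, 108], [307, 161, 3, 14, 135], [308, 161, 2, 11, 154], [309, 161, 2, 8, 132], [310, 161, 1, 5, 114], [311, 161, 1, 2, 112], [312, 161, 0, -1, 111], [303, 162, 2, 26, 95], [304, 162, 2, 23, 99], [305, 162, 1, 20, 96], [306, 162, 0, 17, 107], [307, 162, 0, 14, 159], [308, 162, -1, 11, 174], [309, 162, -1, 8, 138], [303, 163, -1, 27, 96], [304, 163, -1, 24, 103], [305, 163, -2, 21, 97], [306, 163, -3, 18, 98], [307, 163, -3, 15, 121], [308, 163, -4, 12, 122]]
```

```bash
python3 - <<'E'
from h import *
o=ctrl.get_obs(); M=R.from_rotvec(o['orientation']).as_matrix(); print(M.round(3)); y=M[:,1]; print('tool y az',np.rad2deg(np.arctan2(y[1],y[0])))
E
```

```text
[[-0.001  0.391 -0.92 ]
 [ 0.001 -0.92  -0.391]
 [-1.    -0.001 -0.   ]]
tool y az -66.9784400931165
```

```bash
cat > plan.py <<'E'
from h import *
import json
def toolR(hz,hx):
    hz=np.array(hz,float)/np.linalg.norm(hz); hx=np.array(hx,float); hx-=hz*(hx@hz); hx/=np.linalg.norm(hx); return np.c_[-hz,hx,-np.cross(hz,hx)]
def az(d): return np.array([np.cos(np.deg2rad(d)),np.sin(np.deg2rad(d)),0])
UP=np.array([0,0,1.])
def cur(): o=ctrl.get_obs(); return np.array(o['ee_pos']),R.from_rotvec(o['orientation']).as_matrix(),o
def plan(p,M,wps,g):
    """wps: list of (pos,R,nrows,settle rows). prints rows as delta_pos cm | dr"""
    rows=[]
    for q,N,n,z in wps:
        p0,M0=p.copy(),M.copy(); rv=R.from_matrix(M0.T@N).as_rotvec()
        for i in range(1,n+1):
            s=i/n; s=s*s*(3-2*s) if n>3 else s
            pt=p0+s*(q-p0); Mt=M0@R.from_rotvec(rv*s).as_matrix()
            d=(M.T@(pt-p)/10).round(2); r=R.from_matrix(M.T@Mt).as_rotvec().round(3)
            rows.append((d,r)); p=p+M@d*10; M=M@R.from_rotvec(r).as_matrix()
        rows+=[(np.zeros(3),np.zeros(3))]*z
    while len(rows)%5: rows.append((np.zeros(3),np.zeros(3)))
    f=lambda a:'['+','.join('%g'%(x+0) for x in a)+']'
    for i in range(0,len(rows),5): print('['+','.join('{"gripper":%g,"delta_pos":%s,"dr":%s}'%(g,f(a),f(b)) for a,b in rows[i:i+5])+']')
    print('max mm',max(np.linalg.norm(a)*10 for a,_ in rows),'max rad',max(np.linalg.norm(b) for _,b in rows),'end',p.round(1))
E
python3 - <<'E'
from plan import *
p,M,o=cur(); N=toolR(UP,az(-11.6))
plan(p,M,[(np.array([525,-298,236]),N,20,0),(np.array([525,-298,147.]),N,8,2)],100)
t=np.load('top0.npy',allow_pickle=True).item()
print('caps',onz(t,[[370,127],[211,121]],270))
E
```

```text
[{"gripper":100,"delta_pos":[0,-0.11,-0.27],"dr":[-0.007,0,0]},{"gripper":100,"delta_pos":[-0.02,-0.29,-0.76],"dr":[-0.02,0,0]},{"gripper":100,"delta_pos":[-0.02,-0.44,-1.21],"dr":[-0.032,0,0]},{"gripper":100,"delta_pos":[-0.02,-0.54,-1.62],"dr":[-0.042,0,0]},{"gripper":100,"delta_pos":[-0.03,-0.56,-1.98],"dr":[-0.05,0,0]}]
[{"gripper":100,"delta_pos":[-0.04,-0.52,-2.3],"dr":[-0.058,0,0]},{"gripper":100,"delta_pos":[-0.03,-0.43,-2.56],"dr":[-0.063,0,0]},{"gripper":100,"delta_pos":[-0.04,-0.29,-2.75],"dr":[-0.068,0,0]},{"gripper":100,"delta_pos":[-0.05,-0.11,-2.89],"dr":[-0.071,0,0]},{"gripper":100,"delta_pos":[-0.04,0.1,-2.94],"dr":[-0.072,0,0.001]}]
[{"gripper":100,"delta_pos":[-0.04,0.32,-2.93],"dr":[-0.073,0,0]},{"gripper":100,"delta_pos":[-0.05,0.51,-2.84],"dr":[-0.07,0,0]},{"gripper":100,"delta_pos":[-0.04,0.69,-2.69],"dr":[-0.068,0,0]},{"gripper":100,"delta_pos":[-0.03,0.81,-2.46],"dr":[-0.064,-0.001,0]},{"gripper":100,"delta_pos":[-0.04,0.87,-2.19],"dr":[-0.058,0,0]}]
[{"gripper":100,"delta_pos":[-0.03,0.88,-1.86],"dr":[-0.05,0,0]},{"gripper":100,"delta_pos":[-0.03,0.8,-1.51],
[... 191 characters left out ...]
24],"dr":[-0.007,0,0]}]
[{"gripper":100,"delta_pos":[0.38,0,0],"dr":[0,0,0]},{"gripper":100,"delta_pos":[1.01,0,0],"dr":[0,0,0]},{"gripper":100,"delta_pos":[1.43,0,0],"dr":[0,0,0]},{"gripper":100,"delta_pos":[1.63,0,0],"dr":[0,0,0]},{"gripper":100,"delta_pos":[1.64,0,0],"dr":[0,0,0]}]
[{"gripper":100,"delta_pos":[1.42,0,0],"dr":[0,0,0]},{"gripper":100,"delta_pos":[1.01,0,0],"dr":[0,0,0]},{"gripper":100,"delta_pos":[0.38,0,0],"dr":[0,0,0]},{"gripper":100,"delta_pos":[0,0,0],"dr":[0,0,0]},{"gripper":100,"delta_pos":[0,0,0],"dr":[0,0,0]}]
max mm 29.47694013970921 max rad 0.073 end [ 525. -298.  147.]
caps [[ 713.89988291 -216.65998021  270.        ]
 [ 728.31895438  223.95024923  270.        ]]
```

Request:
{"api": "apply_moves", "payload": {"increments": [{"gripper": 100, "delta_pos": [0, -0.1, -0.3], "dr": [-0.007, 0, 0]}, {"gripper": 100, "delta_pos": [0, -0.3, -0.75], "dr": [-0.02, 0, 0]}, {"gripper": 100, "delta_pos": [-0.05, -0.45, -1.2], "dr": [-0.032, 0, 0]}, {"gripper": 100, "delta_pos": [0, -0.55, -1.6], "dr": [-0.042, 0, 0]}, {"gripper": 100, "delta_pos": [-0.05, -0.55, -2], "dr": [-0.05, 0, 0]}]}}

```text
t: 0.52
ee_pos: [288.9, -530.8, 231.5]
orientation: [1.907, 0.544, -1.907]
ft_force: [0.5, 1.2, 1.0]
width: 87.9
```

Request:
{"api": "apply_moves", "payload": {"increments": [{"gripper": 100, "delta_pos": [-0.05, -0.5, -2.3], "dr": [-0.058, 0, 0]}, {"gripper": 100, "delta_pos": [-0.05, -0.45, -2.55], "dr": [-0.063, 0, 0]}, {"gripper": 100, "delta_pos": [-0.05, -0.3, -2.75], "dr": [-0.068, 0, 0]}, {"gripper": 100, "delta_pos": [-0.05, -0.1, -2.9], "dr": [-0.071, 0, 0]}, {"gripper": 100, "delta_pos": [-0.05, 0.1, -2.95], "dr": [-0.072, 0, 0]}]}}

```text
t: 0.93
ee_pos: [386.1, -434.5, 234.3]
orientation: [1.691, 0.807, -1.69]
ft_force: [-1.2, -0.4, -0.4]
width: 87.9
```

Request:
{"api": "apply_moves", "payload": {"increments": [{"gripper": 100, "delta_pos": [-0.05, 0.3, -2.95], "dr": [-0.073, 0, 0]}, {"gripper": 100, "delta_pos": [-0.05, 0.5, -2.85], "dr": [-0.07, 0, 0]}, {"gripper": 100, "delta_pos": [-0.05, 0.7, -2.7], "dr": [-0.068, 0, 0]}, {"gripper": 100, "delta_pos": [-0.05, 0.8, -2.45], "dr": [-0.064, 0, 0]}, {"gripper": 100, "delta_pos": [-0.05, 0.85, -2.2], "dr": [-0.058, 0, 0]}]}}

```text
t: 1.35
ee_pos: [482.6, -338.3, 236.8]
orientation: [1.46, 1.025, -1.46]
ft_force: [0.1, -0.4, -0.7]
width: 88.2
```

Request:
{"api": "apply_moves", "payload": {"increments": [{"gripper": 100, "delta_pos": [0, 0.9, -1.85], "dr": [-0.05, 0, 0]}, {"gripper": 100, "delta_pos": [0, 0.8, -1.5], "dr": [-0.042, 0, 0]}, {"gripper": 100, "delta_pos": [0, 0.65, -1.1], "dr": [-0.031, 0, 0]}, {"gripper": 100, "delta_pos": [0, 0.45, -0.7], "dr": [-0.021, 0, 0]}, {"gripper": 100, "delta_pos": [0, 0.15, -0.25], "dr": [-0.007, 0, 0]}]}}

```text
t: 1.77
ee_pos: [526.0, -296.5, 236.7]
orientation: [1.354, 1.108, -1.354]
ft_force: [-0.7, -0.9, -0.3]
width: 87.8
```

```bash
python3 - <<'E'
from plan import *
p,M,o=cur(); print(o['t'],o['qpos'].round(2),p.round(1),o['qvel'].round(3)); N=toolR(UP,az(-11.6))
plan(p,M,[(np.array([525,-298,147.]),N,8,2)],100)
E
```

```text
1.7667 [-0.53  0.39  1.67  0.    1.08 -0.33] [ 526.  -296.5  236.7] [ 0.027  0.008 -0.01  -0.009  0.006 -0.017]
[{"gripper":100,"delta_pos":[0.39,0,0.01],"dr":[0,0,0]},{"gripper":100,"delta_pos":[1.01,-0.01,0.02],"dr":[0.001,0,0]},{"gripper":100,"delta_pos":[1.44,-0.01,0.02],"dr":[0,0,0]},{"gripper":100,"delta_pos":[1.64,-0.01,0.04],"dr":[0.001,0,0]},{"gripper":100,"delta_pos":[1.65,-0.02,0.03],"dr":[0,0,0]}]
[{"gripper":100,"delta_pos":[1.44,-0.01,0.02],"dr":[0.001,0,0]},{"gripper":100,"delta_pos":[1.01,-0.01,0.02],"dr":[0,0,0]},{"gripper":100,"delta_pos":[0.39,0,0.01],"dr":[0,0,0]},{"gripper":100,"delta_pos":[0,0,0],"dr":[0,0,0]},{"gripper":100,"delta_pos":[0,0,0],"dr":[0,0,0]}]
max mm 16.503938923784226 max rad 0.001 end [ 525. -298.  147.]
```

Moves track well. Next I descend, close the fingers, and check before lifting.

Request:
{"api": "apply_moves", "payload": {"increments": [{"gripper": 100, "delta_pos": [0.4, -0.1, 0.15], "dr": [0.003, 0, 0]}, {"gripper": 100, "delta_pos": [1, 0, 0], "dr": [0, 0, 0]}, {"gripper": 100, "delta_pos": [1.45, 0, 0], "dr": [0, 0, 0]}, {"gripper": 100, "delta_pos": [1.65, 0, 0], "dr": [0, 0, 0]}, {"gripper": 100, "delta_pos": [1.65, 0, 0], "dr": [0, 0, 0]}]}}

```text
t: 2.18
ee_pos: [523.0, -299.8, 173.8]
orientation: [1.36, 1.104, -1.36]
ft_force: [-0.3, 0.0, -0.3]
width: 88.0
```

Request:
{"api": "apply_moves", "payload": {"increments": [{"gripper": 100, "delta_pos": [1.45, 0, 0], "dr": [0, 0, 0]}, {"gripper": 100, "delta_pos": [1, 0, 0], "dr": [0, 0, 0]}, {"gripper": 100, "delta_pos": [0.4, 0, 0], "dr": [0, 0, 0]}, {"gripper": 100, "delta_pos": [0, 0, 0], "dr": [0, 0, 0]}, {"gripper": 60, "delta_pos": [0, 0, 0], "dr": [0, 0, 0]}]}}

```text
t: 2.6
ee_pos: [523.9, -299.4, 146.8]
orientation: [1.359, 1.105, -1.359]
ft_force: [-0.7, -0.2, -0.3]
width: 84.0
```

Request:
{"api": "apply_moves", "payload": {"increments": [{"gripper": 45, "delta_pos": [0, 0, 0], "dr": [0, 0, 0]}, {"gripper": 35, "delta_pos": [0, 0, 0], "dr": [0, 0, 0]}, {"gripper": 28, "delta_pos": [0, 0, 0], "dr": [0, 0, 0]}, {"gripper": 10, "delta_pos": [0, 0, 0], "dr": [0, 0, 0]}, {"gripper": 10, "delta_pos": [0, 0, 0], "dr": [0, 0, 0]}]}}

```text
t: 3.02
ee_pos: [524.1, -299.1, 147.1]
orientation: [1.359, 1.105, -1.358]
ft_force: [1.1, -0.6, -0.0]
width: 51.3
```

Request:
{"api": "apply_moves", "payload": {"increments": [{"gripper": 10, "delta_pos": [0, 0, 0], "dr": [0, 0, 0]}, {"gripper": 10, "delta_pos": [0, 0, 0], "dr": [0, 0, 0]}, {"gripper": 10, "delta_pos": [0, 0, 0], "dr": [0, 0, 0]}, {"gripper": 10, "delta_pos": [0, 0, 0], "dr": [0, 0, 0]}, {"gripper": 10, "delta_pos": [0, 0, 0], "dr": [0, 0, 0]}]}}

```text
t: 3.43
ee_pos: [523.9, -299.0, 146.6]
orientation: [1.359, 1.105, -1.359]
ft_force: [-0.7, -0.1, 0.8]
width: 21.8
```

Request:
{"api": "apply_moves", "payload": {"increments": [{"gripper": 10, "delta_pos": [-0.3, 0, 0], "dr": [0, 0, 0]}, {"gripper": 10, "delta_pos": [-0.6, 0, 0], "dr": [0, 0, 0]}, {"gripper": 10, "delta_pos": [-0.6, 0, 0], "dr": [0, 0, 0]}, {"gripper": 10, "delta_pos": [0, -0.3, 0], "dr": [0, 0, 0]}, {"gripper": 10, "delta_pos": [0, -0.8, 0], "dr": [0, 0, 0]}]}}

```text
t: 3.85
ee_pos: [514.0, -297.2, 162.5]
orientation: [1.359, 1.103, -1.357]
ft_force: [1.0, -0.9, -0.5]
width: 21.8
```

Request:
{"api": "apply_moves", "payload": {"increments": [{"gripper": 10, "delta_pos": [0, -1.3, 0], "dr": [0, 0, 0]}, {"gripper": 10, "delta_pos": [0, -1.6, 0], "dr": [0, 0, 0]}, {"gripper": 10, "delta_pos": [0, -1.6, 0], "dr": [0, 0, 0]}, {"gripper": 10, "delta_pos": [0, -1.3, 0], "dr": [0, 0, 0]}, {"gripper": 10, "delta_pos": [0, -0.6, 0], "dr": [0, 0, 0]}]}}

```text
t: 4.27
ee_pos: [448.1, -282.9, 161.4]
orientation: [1.359, 1.107, -1.36]
ft_force: [0.2, -0.4, -1.6]
width: 21.9
```

Request:
{"api": "apply_moves", "payload": {"increments": [{"gripper": 10, "delta_pos": [-1, 0, 0], "dr": [0, 0, 0]}, {"gripper": 10, "delta_pos": [-2.5, 0, 0], "dr": [0, 0, 0]}, {"gripper": 10, "delta_pos": [-3, 0, 0], "dr": [0, 0, 0]}, {"gripper": 10, "delta_pos": [-2.5, 0, 0], "dr": [0, 0, 0]}, {"gripper": 10, "delta_pos": [-1, 0, 0], "dr": [0, 0, 0]}]}}

```text
t: 4.68
ee_pos: [452.6, -285.0, 266.1]
orientation: [1.359, 1.099, -1.355]
ft_force: [1.2, 0.2, -0.4]
width: 22.0
```

```bash
cat > bore.py <<'E'
from plan import *
b=np.load('bore.npz'); X,Y,Z=b['X'],b['Y'],b['Z']; c=b['c']+2*Z
a=np.deg2rad(11); HX=X*np.cos(a)+Y*np.sin(a); HY=np.cross(Z,HX)
N=toolR(Z,HX); bar=c+2*X+1*Y-45*Z; L=126.7
def tcp(dx,s,dy=0): # rod offset along HX from the crossbar, toe-axis height s from the mouth
    return bar+dx*HX+dy*HY+(s+45)*Z+L*Z
E
python3 - <<'E'
from bore import *
p,M,o=cur(); print(o['t'],p.round(1),o['width'],np.rad2deg(np.arctan2(M[1,1],M[0,1])), c.round(1),X.round(3),Z.round(3))
plan(p,M,[(tcp(-24,30),N,15,0),(tcp(-24,30),N,0,5)],10)
t=grab('top'); s=grab('scene'); save('s1.png',np.vstack([cv2.resize(s['img'][100:220,180:340],(640,480))]))
for n,d in(('top',t),('scene',s)): print(n,proj(d,[p, p-[0,0,126.7]]).round(1))
E
```

```text
4.6833 [ 452.6 -285.   266.1] 22.04139277706678 -11.742496892929204 [618.  -59.  167.4] [0.849 0.17  0.5  ] [-0.49  -0.098  0.866]
[{"gripper":10,"delta_pos":[-0.03,0.04,-0.27],"dr":[-0.007,0.001,0.007]},{"gripper":10,"delta_pos":[-0.1,0.1,-0.77],"dr":[-0.021,0.002,0.018]},{"gripper":10,"delta_pos":[-0.14,0.2,-1.18],"dr":[-0.032,0.003,0.029]},{"gripper":10,"delta_pos":[-0.16,0.3,-1.51],"dr":[-0.042,0.004,0.038]},{"gripper":10,"delta_pos":[-0.18,0.43,-1.75],"dr":[-0.048,0.006,0.044]}]
[{"gripper":10,"delta_pos":[-0.16,0.59,-1.92],"dr":[-0.054,0.005,0.048]},{"gripper":10,"delta_pos":[-0.12,0.73,-2],"dr":[-0.057,0.006,0.051]},{"gripper":10,"delta_pos":[-0.07,0.86,-1.98],"dr":[-0.058,0.006,0.053]},{"gripper":10,"delta_pos":[-0.02,0.97,-1.9],"dr":[-0.057,0.006,0.051]},{"gripper":10,"delta_pos":[0.05,1.01,-1.74],"dr":[-0.054,0.005,0.048]}]
[{"gripper":10,"delta_pos":[0.1,0.99,-1.52],"dr":[-0.048,0.005,0.044]},{"gripper":10,"delta_pos":[0.12,0.9,-1.25],"dr":[-0.042,0.005,0.038]},{"gripper":10,"delta_pos":[0.14,0.74,-0.94],"dr":[-0.032,0.003,0.029]},{"gripper":10,"delta_pos":[0.1,0.49,-0.6],"dr":[-0.02,0.002,0.018]},{"gripper":10,"delta_pos":[0.04,0.18,-0.2],"dr":[-0.008,0.001,0.007]}]
[{"gripper":10,"delta_pos":[0,0,0],"dr":[0,0,0]},{"gripper":10,"delta_pos":[0,0,0],"dr":[0,0,0]},{"gripper":10,"delta_pos":[0,0,0],"dr":[0,0,0]},{"gripper":10,"delta_pos":[0,0,0],"dr":[0,0,0]},{"gripper":10,"delta_pos":[0,0,0],"dr":[0,0,0]}]
max mm 21.59837956884729 max rad 0.07879720807236765 end [523.6 -81.6 292.3]
top [[395.3 221.4]
 [388.7 223.3]]
scene [[259.1 128.5]
 [263.  159.8]]
```

View pics/s1.png

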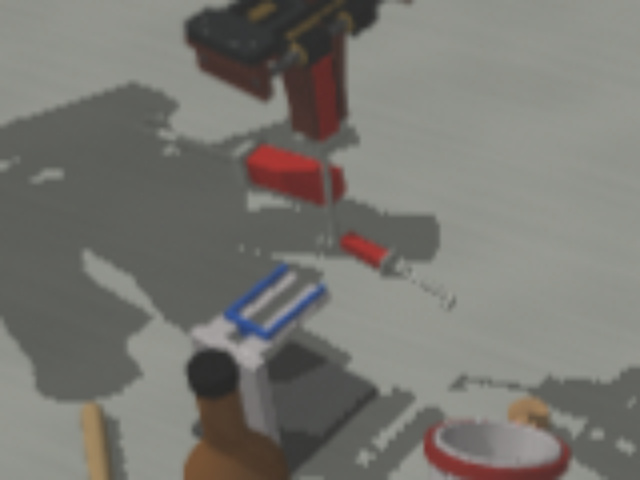

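The picture shows the hook held straight out of the rack. Its foot is at scene pixel (263,160), which matches the predicted (263,160). Next, move to the pre-entry point.

Request:
{"api": "apply_moves", "payload": {"increments": [{"gripper": 10, "delta_pos": [0, 0.05, -0.3], "dr": [-0.007, 0.001, 0.007]}, {"gripper": 10, "delta_pos": [-0.1, 0.1, -0.75], "dr": [-0.021, 0.002, 0.018]}, {"gripper": 10, "delta_pos": [-0.15, 0.2, -1.2], "dr": [-0.032, 0.003, 0.029]}, {"gripper": 10, "delta_pos": [-0.15, 0.3, -1.5], "dr": [-0.042, 0.004, 0.038]}, {"gripper": 10, "delta_pos": [-0.2, 0.45, -1.75], "dr": [-0.048, 0.006, 0.044]}]}}

```text
t: 5.2
ee_pos: [468.7, -229.7, 266.6]
orientation: [1.311, 1.086, -1.144]
ft_force: [0.3, -0.6, -0.7]
width: 22.1
```

Request:
{"api": "apply_moves", "payload": {"increments": [{"gripper": 10, "delta_pos": [-0.15, 0.6, -1.9], "dr": [-0.054, 0.005, 0.048]}, {"gripper": 10, "delta_pos": [-0.1, 0.75, -2], "dr": [-0.057, 0.006, 0.051]}, {"gripper": 10, "delta_pos": [-0.05, 0.85, -2], "dr": [-0.058, 0.006, 0.053]}, {"gripper": 10, "delta_pos": [0, 0.95, -1.9], "dr": [-0.057, 0.006, 0.051]}, {"gripper": 10, "delta_pos": [0.05, 1, -1.75], "dr": [-0.054, 0.005, 0.048]}]}}

```text
t: 5.62
ee_pos: [502.6, -131.1, 278.9]
orientation: [1.203, 1.026, -0.759]
ft_force: [0.6, 0.8, -0.9]
width: 21.9
```

Request:
{"api": "apply_moves", "payload": {"increments": [{"gripper": 10, "delta_pos": [0.1, 1, -1.5], "dr": [-0.048, 0.005, 0.044]}, {"gripper": 10, "delta_pos": [0.1, 0.9, -1.25], "dr": [-0.042, 0.005, 0.038]}, {"gripper": 10, "delta_pos": [0.15, 0.75, -0.95], "dr": [-0.032, 0.003, 0.029]}, {"gripper": 10, "delta_pos": [0.1, 0.5, -0.6], "dr": [-0.02, 0.002, 0.018]}, {"gripper": 10, "delta_pos": [0.05, 0.2, -0.2], "dr": [-0.008, 0.001, 0.007]}]}}

```text
t: 6.03
ee_pos: [521.1, -78.7, 285.7]
orientation: [1.139, 0.987, -0.56]
ft_force: [0.1, -0.2, -1.1]
width: 22.0
```

Request:
{"api": "apply_moves", "payload": {"increments": [{"gripper": 10, "delta_pos": [0, 0, 0], "dr": [0, 0, 0]}, {"gripper": 10, "delta_pos": [0, 0, 0], "dr": [0, 0, 0]}, {"gripper": 10, "delta_pos": [0, 0, 0], "dr": [0, 0, 0]}, {"gripper": 10, "delta_pos": [0, 0, 0], "dr": [0, 0, 0]}, {"gripper": 10, "delta_pos": [0, 0, 0], "dr": [0, 0, 0]}]}}

```text
t: 6.45
ee_pos: [522.5, -80.6, 287.6]
orientation: [1.14, 0.984, -0.561]
ft_force: [0.0, 0.2, -0.8]
width: 21.8
```

```bash
python3 - <<'E'
from bore import *
p,M,o=cur(); print(o['t'],o['qpos'].round(2),p.round(1),o['width'],o['ft_force'].round(1))
print('err',(tcp(-24,30)-p).round(1),'rot err',R.from_matrix(M.T@N).as_rotvec().round(3))
plan(p,M,[(tcp(-24,30),N,2,0),(tcp(-24,-70),N,12,1)],10)
t=grab('top'); s=grab('scene')
toe=p+M@[L,0,0]; tip=toe+M@[0,14,0]
for n,d in(('top',t),('scene',s)): print(n,proj(d,[p,toe,tip,bar]).round(1))
save('s2.png',np.hstack([cv2.resize(s['img'][130:230,260:340],(400,500)),cv2.resize(t['img'][130:230,270:350],(400,500))]))
E
```

```text
6.45 [-0.32  0.04  2.09  0.46  0.59 -1.03] [522.5 -80.6 287.6] 21.842535854027687 [ 0.   0.2 -0.8]
err [ 1.1 -1.   4.8] rot err [-0.003 -0.005  0.004]
[{"gripper":10,"delta_pos":[-0.19,0.14,0.09],"dr":[-0.001,-0.002,0.002]},{"gripper":10,"delta_pos":[-0.18,0.15,0.09],"dr":[-0.002,-0.003,0.002]},{"gripper":10,"delta_pos":[0.2,0,0],"dr":[0,0,0]},{"gripper":10,"delta_pos":[0.54,0,0],"dr":[0,0,0]},{"gripper":10,"delta_pos":[0.82,0,0],"dr":[0,0,0]}]
[{"gripper":10,"delta_pos":[1.03,0,0],"dr":[0,0,0]},{"gripper":10,"delta_pos":[1.17,0,0],"dr":[0,0,0]},{"gripper":10,"delta_pos":[1.24,0,0],"dr":[0,0,0]},{"gripper":10,"delta_pos":[1.24,0,0],"dr":[0,0,0]},{"gripper":10,"delta_pos":[1.17,0,-0.01],"dr":[0,0,0]}]
[{"gripper":10,"delta_pos":[1.03,0,0],"dr":[0,0,0]},{"gripper":10,"delta_pos":[0.82,0,0],"dr":[0,0,0]},{"gripper":10,"delta_pos":[0.54,0,0],"dr":[0,0,0]},{"gripper":10,"delta_pos":[0.2,0,0],"dr":[0,0,0]},{"gripper":10,"delta_pos":[0,0,0],"dr":[0,0,0]}]
max mm 12.4 max rad 0.00412310562561766 end [572.6 -71.8 205.7]
top [[320.7 194.9]
 [316.  177.5]
 [314.3 173.4]
 [311.2 160.6]]
scene [[310.6 155.2]
 [305.8 198.6]
 [305.7 200.1]
 [302.1 225.1]]
```

View pics/s2.png

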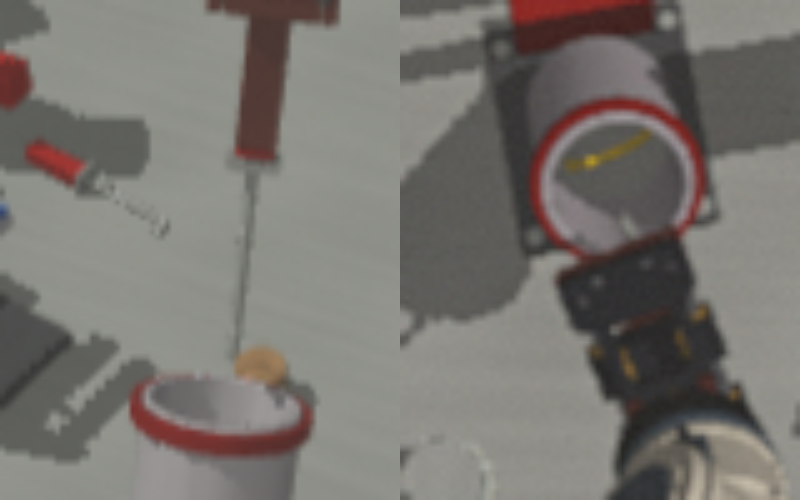

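The hook toe is at top-view pixel (315.6,174) inside the mouth outline, within about 1 px of prediction, and the bail is unchanged. I'll correct the small error and descend beside the bail.

Request:
{"api": "apply_moves", "payload": {"increments": [{"gripper": 10, "delta_pos": [-0.2, 0.15, 0.1], "dr": [-0.001, -0.002, 0.002]}, {"gripper": 10, "delta_pos": [-0.2, 0.15, 0.1], "dr": [-0.002, -0.003, 0.002]}, {"gripper": 10, "delta_pos": [0.2, 0, 0], "dr": [0, 0, 0]}, {"gripper": 10, "delta_pos": [0.55, 0, 0], "dr": [0, 0, 0]}, {"gripper": 10, "delta_pos": [0.8, 0, 0], "dr": [0, 0, 0]}]}}

```text
t: 6.97
ee_pos: [531.6, -80.1, 279.5]
orientation: [1.137, 0.976, -0.558]
ft_force: [0.7, 0.1, -0.8]
width: 22.1
```

Request:
{"api": "apply_moves", "payload": {"increments": [{"gripper": 10, "delta_pos": [1, 0, 0], "dr": [0, 0, 0]}, {"gripper": 10, "delta_pos": [1.1, 0, 0], "dr": [0, 0, 0]}, {"gripper": 10, "delta_pos": [1.1, 0, 0], "dr": [0, 0, 0]}, {"gripper": 10, "delta_pos": [1, 0, 0], "dr": [0, 0, 0]}, {"gripper": 10, "delta_pos": [0.6, 0, 0], "dr": [0, 0, 0]}]}}

```text
t: 7.38
ee_pos: [554.9, -74.9, 235.8]
orientation: [1.137, 0.98, -0.559]
ft_force: [0.2, -0.5, -1.5]
width: 22.0
```

```bash
cat > st.py <<'E'
from bore import *
p,M,o=cur(); d=p-tcp(0,0)
print('t',o['t'],'w',round(o['width'],1),'F',o['ft_force'].round(1),'dx,dy,s',(d@HX).round(1),(d@HY).round(1),(d@Z).round(1),'rot',R.from_matrix(M.T@N).as_rotvec().round(3))
E
python3 st.py
```

```text
t 7.3833 w 22.0 F [ 0.2 -0.5 -1.5] dx,dy,s -24.4 0.5 -35.0 rot [ 0.001 -0.001  0.002]
```

Request:
{"api": "apply_moves", "payload": {"increments": [{"gripper": 10, "delta_pos": [0.5, 0, 0], "dr": [0, 0, 0]}, {"gripper": 10, "delta_pos": [0.7, 0, 0], "dr": [0, 0, 0]}, {"gripper": 10, "delta_pos": [0.7, 0, 0], "dr": [0, 0, 0]}, {"gripper": 10, "delta_pos": [0.7, 0, 0], "dr": [0, 0, 0]}, {"gripper": 10, "delta_pos": [0.4, 0, 0], "dr": [0, 0, 0]}]}}

```text
t: 7.8
ee_pos: [569.7, -72.2, 211.0]
orientation: [1.137, 0.978, -0.559]
ft_force: [-0.1, -0.5, -2.2]
width: 21.8
```

Request:
{"api": "apply_moves", "payload": {"increments": [{"gripper": 10, "delta_pos": [0.3, 0, 0], "dr": [0, 0, 0]}, {"gripper": 10, "delta_pos": [0.2, 0, 0], "dr": [0, 0, 0]}, {"gripper": 10, "delta_pos": [0, 0, 0], "dr": [0, 0, 0]}, {"gripper": 10, "delta_pos": [0, 0, 0], "dr": [0, 0, 0]}, {"gripper": 10, "delta_pos": [0, 0, 0], "dr": [0, 0, 0]}]}}

```text
t: 8.22
ee_pos: [571.9, -71.8, 207.7]
orientation: [1.137, 0.977, -0.558]
ft_force: [0.8, 0.2, -1.3]
width: 21.7
```

```bash
python3 st.py
```

```text
t 8.2167 w 21.7 F [ 0.8  0.2 -1.3] dx,dy,s -23.5 -0.0 -67.9 rot [ 0.001  0.    -0.   ]
```

Request:
{"api": "apply_moves", "payload": {"increments": [{"gripper": 10, "delta_pos": [0.25, 0, 0], "dr": [0, 0, 0]}, {"gripper": 10, "delta_pos": [0, 0.25, 0], "dr": [0, 0, 0]}, {"gripper": 10, "delta_pos": [0, 0.3, 0], "dr": [0, 0, 0]}, {"gripper": 10, "delta_pos": [0, 0.3, 0], "dr": [0, 0, 0]}, {"gripper": 10, "delta_pos": [0, 0.3, 0], "dr": [0, 0, 0]}]}}

```text
t: 8.63
ee_pos: [582.7, -67.4, 211.2]
orientation: [1.137, 0.977, -0.558]
ft_force: [0.1, 0.1, -2.1]
width: 22.1
```

Request:
{"api": "apply_moves", "payload": {"increments": [{"gripper": 10, "delta_pos": [0, 0.3, 0], "dr": [0, 0, 0]}, {"gripper": 10, "delta_pos": [0, 0.3, 0], "dr": [0, 0, 0]}, {"gripper": 10, "delta_pos": [0, 0.25, 0], "dr": [0, 0, 0]}, {"gripper": 10, "delta_pos": [0, 0.1, 0], "dr": [0, 0, 0]}, {"gripper": 10, "delta_pos": [0, 0, 0], "dr": [0, 0, 0]}]}}

```text
t: 9.05
ee_pos: [590.1, -64.0, 215.7]
orientation: [1.137, 0.978, -0.558]
ft_force: [-0.4, -0.2, -1.1]
width: 21.9
```

```bash
python3 st.py; python3 - <<'E'
from bore import *
t=grab('top'); np.save('top3.npy',t,allow_pickle=True); save('s3.png',cv2.resize(t['img'][135:195,280:360],(800,600),interpolation=cv2.INTER_CUBIC))
p,M,o=cur(); toe=p+M@[L,0,0]; print(proj(t,[toe,toe+M@[-14,14,0],bar]))
E
```

```text
t 9.05 w 21.9 F [-0.4 -0.2 -1.1] dx,dy,s -2.4 0.1 -70.7 rot [ 0.001  0.    -0.   ]
[[310.73843374 158.47536844]
 [309.52033298 156.05745143]
 [311.23602558 160.63635215]]
```

View pics/s3.png

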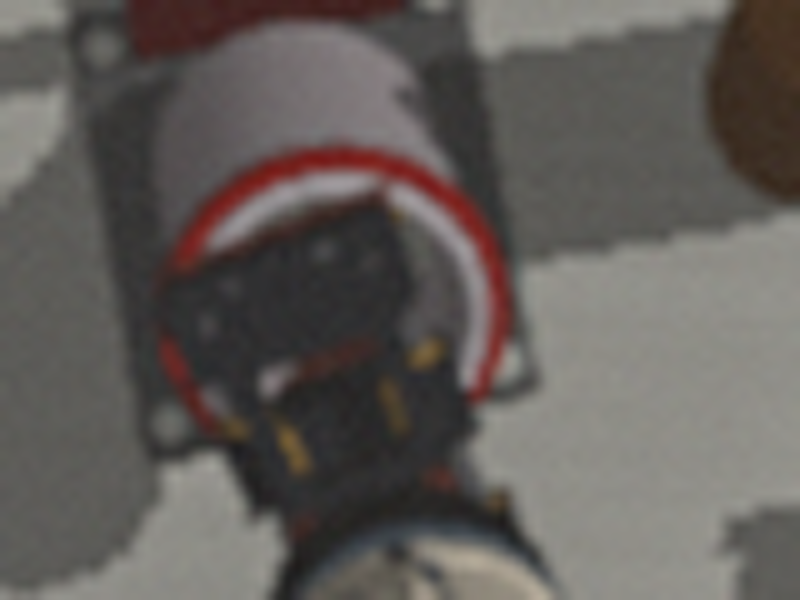

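The fingers hide the bail, with only a yellow end visible near (319.5,156). I'll raise the hook and check for the strainer's weight in the force reading.

Request:
{"api": "apply_moves", "payload": {"increments": [{"gripper": 10, "delta_pos": [-0.3, 0, 0], "dr": [0, 0, 0]}, {"gripper": 10, "delta_pos": [-0.4, 0, 0], "dr": [0, 0, 0]}, {"gripper": 10, "delta_pos": [-0.4, 0, 0], "dr": [0, 0, 0]}, {"gripper": 10, "delta_pos": [-0.4, 0, 0], "dr": [0, 0, 0]}, {"gripper": 10, "delta_pos": [-0.3, 0, 0], "dr": [0, 0, 0]}]}}

```text
t: 9.52
ee_pos: [580.8, -66.0, 231.9]
orientation: [1.137, 0.977, -0.558]
ft_force: [0.4, 0.4, -1.0]
width: 21.6
```

Request:
{"api": "apply_moves", "payload": {"increments": [{"gripper": 10, "delta_pos": [-0.3, 0, 0], "dr": [0, 0, 0]}, {"gripper": 10, "delta_pos": [-0.3, 0, 0], "dr": [0, 0, 0]}, {"gripper": 10, "delta_pos": [-0.3, 0, 0], "dr": [0, 0, 0]}, {"gripper": 10, "delta_pos": [-0.3, 0, 0], "dr": [0, 0, 0]}, {"gripper": 10, "delta_pos": [-0.3, 0, 0], "dr": [0, 0, 0]}]}}

```text
t: 9.93
ee_pos: [573.3, -67.3, 244.1]
orientation: [1.137, 0.978, -0.559]
ft_force: [1.2, 0.1, -3.4]
width: 21.8
```

Request:
{"api": "apply_moves", "payload": {"increments": [{"gripper": 10, "delta_pos": [-0.3, 0, 0], "dr": [0, 0, 0]}, {"gripper": 10, "delta_pos": [-0.3, 0, 0], "dr": [0, 0, 0]}, {"gripper": 10, "delta_pos": [-0.3, 0, 0], "dr": [0, 0, 0]}, {"gripper": 10, "delta_pos": [0, 0, 0], "dr": [0, 0, 0]}, {"gripper": 10, "delta_pos": [0, 0, 0], "dr": [0, 0, 0]}]}}

```text
t: 10.35
ee_pos: [569.4, -68.3, 252.3]
orientation: [1.137, 0.977, -0.558]
ft_force: [0.7, 0.3, -3.0]
width: 22.0
```

```bash
python3 st.py; python3 - <<'E'
from workcell import ctrl
for i in range(6): ctrl.get_image('top'); o=ctrl.get_obs(); print(o['ft_force'].round(1),o['moment'].round(2))
E
```

```text
t 10.35 w 22.0 F [ 0.7  0.3 -3. ] dx,dy,s -2.4 -0.1 -28.4 rot [ 0.001  0.001 -0.001]
[-0.1 -0.2 -3.3] [-0.09  0.37  0.03]
[-0.2 -0.1 -2.7] [-0.1   0.37  0.05]
[ 1.1  0.6 -3. ] [-0.09  0.4  -0.02]
[ 0.2  0.9 -3.9] [-0.13  0.37  0.04]
[ 0.   0.4 -3.3] [-0.2   0.38 -0.05]
[ 0.7 -0.1 -2.8] [-0.14  0.42 -0.02]
```

Fz went from about -1 to -3 N, so the strainer (about 2 N) is on the hook. I'll keep drawing it out along the axis.

Request:
{"api": "apply_moves", "payload": {"increments": [{"gripper": 10, "delta_pos": [-0.3, 0, 0], "dr": [0, 0, 0]}, {"gripper": 10, "delta_pos": [-0.5, 0, 0], "dr": [0, 0, 0]}, {"gripper": 10, "delta_pos": [-0.6, 0, 0], "dr": [0, 0, 0]}, {"gripper": 10, "delta_pos": [-0.6, 0, 0], "dr": [0, 0, 0]}, {"gripper": 10, "delta_pos": [-0.6, 0, 0], "dr": [0, 0, 0]}]}}

```text
t: 11.07
ee_pos: [556.1, -70.9, 275.2]
orientation: [1.137, 0.978, -0.558]
ft_force: [0.2, 0.4, -4.5]
width: 21.8
```

Request:
{"api": "apply_moves", "payload": {"increments": [{"gripper": 10, "delta_pos": [-0.6, 0, 0], "dr": [0, 0, 0]}, {"gripper": 10, "delta_pos": [-0.6, 0, 0], "dr": [0, 0, 0]}, {"gripper": 10, "delta_pos": [-0.6, 0, 0], "dr": [0, 0, 0]}, {"gripper": 10, "delta_pos": [-0.6, 0, 0], "dr": [0, 0, 0]}, {"gripper": 10, "delta_pos": [-0.6, 0, 0], "dr": [0, 0, 0]}]}}

```text
t: 11.48
ee_pos: [541.4, -73.8, 301.0]
orientation: [1.137, 0.978, -0.558]
ft_force: [0.6, -0.1, -5.3]
width: 21.9
```

Request:
{"api": "apply_moves", "payload": {"increments": [{"gripper": 10, "delta_pos": [-0.6, 0, 0], "dr": [0, 0, 0]}, {"gripper": 10, "delta_pos": [-0.6, 0, 0], "dr": [0, 0, 0]}, {"gripper": 10, "delta_pos": [-0.6, 0, 0], "dr": [0, 0, 0]}, {"gripper": 10, "delta_pos": [-0.6, 0, 0], "dr": [0, 0, 0]}, {"gripper": 10, "delta_pos": [-0.6, 0, 0], "dr": [0, 0, 0]}]}}

```text
t: 11.9
ee_pos: [526.7, -76.7, 326.9]
orientation: [1.137, 0.978, -0.558]
ft_force: [1.2, 0.1, -4.4]
width: 21.7
```

```bash
python3 st.py
```

```text
t 11.9 w 21.7 F [ 1.2  0.1 -4.4] dx,dy,s -2.8 0.1 57.9 rot [ 0.001  0.    -0.   ]
```

Request:
{"api": "apply_moves", "payload": {"increments": [{"gripper": 10, "delta_pos": [-0.5, 0, 0], "dr": [0, 0, 0]}, {"gripper": 10, "delta_pos": [-0.4, 0, 0], "dr": [0, 0, 0]}, {"gripper": 10, "delta_pos": [-0.4, 0, 0], "dr": [0, 0, 0]}, {"gripper": 10, "delta_pos": [-0.2, 0, 0], "dr": [0, 0, 0]}, {"gripper": 10, "delta_pos": [0, 0, 0], "dr": [0, 0, 0]}]}}

```text
t: 12.32
ee_pos: [519.8, -78.3, 340.0]
orientation: [1.137, 0.977, -0.558]
ft_force: [0.5, 0.4, -3.5]
width: 22.3
```

```bash
python3 st.py; python3 - <<'E'
from bore import *
s=grab('scene'); t=grab('top'); save('s4.png',np.hstack([cv2.resize(s['img'][130:230,260:340],(400,500)),cv2.resize(t['img'][130:230,270:350],(400,500))]))
p,M,o=cur(); a=az(11.3)
toe=p+M@[L,0,0]; N2=toolR(UP,az(22))
end=toe+a*40+UP*20
end2=end+UP*60
print(toe.round(1),'cmd end',end.round(1))
plan(p,M,[(end+UP*L,N2,12,0),(end2+UP*L,N2,8,5)],10)
E
```

```text
t 12.3167 w 22.3 F [ 0.5  0.4 -3.5] dx,dy,s -2.4 -0.1 72.8 rot [ 0.001  0.001 -0.001]
[582.  -65.8 229.9] cmd end [621.3 -57.9 249.9]
[{"gripper":10,"delta_pos":[0.04,0.21,0.04],"dr":[0,0.002,-0.01]},{"gripper":10,"delta_pos":[0.1,0.58,0.11],"dr":[0,0.005,-0.028]},{"gripper":10,"delta_pos":[0.13,0.87,0.18],"dr":[0.001,0.008,-0.042]},{"gripper":10,"delta_pos":[0.11,1.11,0.21],"dr":[0.001,0.011,-0.053]},{"gripper":10,"delta_pos":[0.06,1.26,0.24],"dr":[0,0.011,-0.061]}]
[{"gripper":10,"delta_pos":[-0.03,1.33,0.26],"dr":[0.001,0.013,-0.063]},{"gripper":10,"delta_pos":[-0.11,1.33,0.26],"dr":[0.001,0.012,-0.064]},{"gripper":10,"delta_pos":[-0.18,1.25,0.24],"dr":[0.001,0.011,-0.06]},{"gripper":10,"delta_pos":[-0.24,1.09,0.2],"dr":[0,0.011,-0.053]},{"gripper":10,"delta_pos":[-0.23,0.86,0.17],"dr":[0.001,0.008,-0.043]}]
[{"gripper":10,"delta_pos":[-0.18,0.56,0.1],"dr":[0,0.005,-0.028]},{"gripper":10,"delta_pos":[-0.07,0.2,0.04],"dr":[0,0.002,-0.01]},{"gripper":10,"delta_pos":[-0.26,0,0],"dr":[0,0,0]},{"gripper":10,"delta_pos":[-0.68,0,0],"dr":[0,0,0]},{"gripper":10,"delta_pos":[-0.96,0,0],"dr":[0,0,0]}]
[{"gripper":10,"delta_pos":[-1.1,0,0],"dr":[0,0,0]},{"gripper":10,"delta_pos":[-1.1,0,0],"dr":[0,0,0]},{"gripper":10,"delta_pos":[-0.96,0,0],"dr":[0,0,0]},{"gripper":10,"delta_pos":[-0.68,-0.01,0],"dr":[0,0,0]},{"gripper":10,"delta_pos":[-0.26,0,0],"dr":[0,0,0]}]
[{"gripper":10,"delta_pos":[0,0,0],"dr":[0,0,0]},{"gripper":10,"delta_pos":[0,0,0],"dr":[0,0,0]},{"gripper":10,"delta_pos":[0,0,0],"dr":[0,0,0]},{"gripper":10,"delta_pos":[0,0,0],"dr":[0,0,0]},{"gripper":10,"delta_pos":[0,0,0],"dr":[0,0,0]}]
max mm 13.596323032349593 max rad 0.06512296062065974 end [621.2 -58.  436.6]
```

View pics/s4.png

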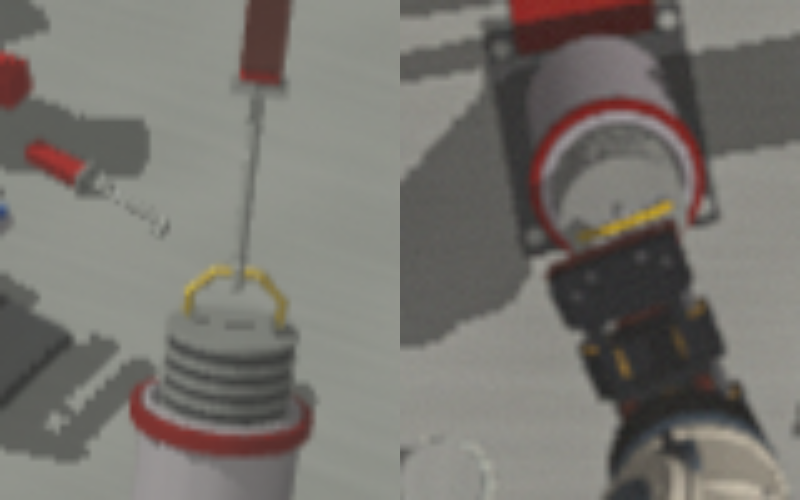

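The strainer is caught. The crossbar sits in the hook at crop (240,275), i.e. scene (308,185), with most of the drum out of the mouth. Next I'll right it slowly while it leaves the mouth.

```bash
python3 - <<'E'
from bore import *
p,M,o=cur(); a=az(11.3); toe=p+M@[L,0,0]; N2=toolR(UP,az(22))
plan(p,M,[(p+Z*5,N,4,0),(toe+Z*5+a*38+UP*18+UP*L,N2,21,0)],10)
E
```

```text
[{"gripper":10,"delta_pos":[-0.08,0,0],"dr":[0,0,0]},{"gripper":10,"delta_pos":[-0.17,0,0],"dr":[0,0,0]},{"gripper":10,"delta_pos":[-0.17,0,0],"dr":[0.001,0,0]},{"gripper":10,"delta_pos":[-0.08,0,0],"dr":[0,0,0]},{"gripper":10,"delta_pos":[0.01,0.07,0.01],"dr":[0,0.001,-0.003]}]
[{"gripper":10,"delta_pos":[0.04,0.19,0.04],"dr":[0,0.002,-0.01]},{"gripper":10,"delta_pos":[0.06,0.31,0.06],"dr":[0,0.002,-0.016]},{"gripper":10,"delta_pos":[0.07,0.42,0.08],"dr":[0,0.004,-0.02]},{"gripper":10,"delta_pos":[0.07,0.5,0.1],"dr":[0.001,0.005,-0.025]},{"gripper":10,"delta_pos":[0.07,0.57,0.11],"dr":[0,0.006,-0.028]}]
[{"gripper":10,"delta_pos":[0.06,0.64,0.12],"dr":[0,0.006,-0.031]},{"gripper":10,"delta_pos":[0.04,0.69,0.14],"dr":[0.001,0.006,-0.034]},{"gripper":10,"delta_pos":[0.01,0.73,0.14],"dr":[0,0.007,-0.036]},{"gripper":10,"delta_pos":[-0.01,0.74,0.14],"dr":[0,0.007,-0.036]},{"gripper":10,"delta_pos":[-0.04,0.75,0.15],"dr":[0.001,0.007,-0.037]}]
[{"gripper":10,"delta_pos":[-0.07,0.75,0.14],"dr":[0,0.007,-0.036]},{"gripper":10,"delta_pos":[-0.09,0.71,0.14],"dr":[0.001,0.007,-0.036]},{"gripper":10,"delta_pos":[-0.11,0.69,0.12],"dr":[0,0.006,-0.033]},{"gripper":10,"delta_pos":[-0.13,0.63,0.12],"dr":[0,0.006,-0.032]},{"gripper":10,"delta_pos":[-0.14,0.56,0.11],"dr":[0.001,0.006,-0.028]}]
[{"gripper":10,"delta_pos":[-0.13,0.49,0.1],"dr":[0,0.004,-0.025]},{"gripper":10,"delta_pos":[-0.12,0.4,0.07],"dr":[0,0.004,-0.02]},{"gripper":10,"delta_pos":[-0.09,0.31,0.06],"dr":[0,0.003,-0.016]},{"gripper":10,"delta_pos":[-0.06,0.18,0.03],"dr":[0,0.002,-0.009]},{"gripper":10,"delta_pos":[-0.03,0.07,0.02],"dr":[0,0.001,-0.004]}]
max mm 7.661592523751182 max rad 0.03766961640367472 end [616.9 -58.9 378.9]
```

Request:
{"api": "apply_moves", "payload": {"increments": [{"gripper": 10, "delta_pos": [-0.1, 0, 0], "dr": [0, 0, 0]}, {"gripper": 10, "delta_pos": [-0.2, 0, 0], "dr": [0, 0, 0]}, {"gripper": 10, "delta_pos": [-0.2, 0, 0], "dr": [0, 0, 0]}, {"gripper": 10, "delta_pos": [-0.1, 0, 0], "dr": [0, 0, 0]}, {"gripper": 10, "delta_pos": [0, 0.05, 0], "dr": [0, 0.001, -0.003]}]}}

```text
t: 12.83
ee_pos: [517.0, -78.6, 345.0]
orientation: [1.136, 0.98, -0.56]
ft_force: [0.7, 0.2, -3.8]
width: 21.8
```

Request:
{"api": "apply_moves", "payload": {"increments": [{"gripper": 10, "delta_pos": [0.05, 0.2, 0.05], "dr": [0, 0.002, -0.01]}, {"gripper": 10, "delta_pos": [0.05, 0.3, 0.05], "dr": [0, 0.003, -0.016]}, {"gripper": 10, "delta_pos": [0.05, 0.4, 0.1], "dr": [0, 0.004, -0.02]}, {"gripper": 10, "delta_pos": [0.05, 0.5, 0.1], "dr": [0, 0.005, -0.025]}, {"gripper": 10, "delta_pos": [0.05, 0.6, 0.1], "dr": [0, 0.006, -0.028]}]}}

```text
t: 13.25
ee_pos: [536.1, -74.9, 352.1]
orientation: [1.099, 1.059, -0.631]
ft_force: [0.2, 0.2, -5.0]
width: 22.0
```

Request:
{"api": "apply_moves", "payload": {"increments": [{"gripper": 10, "delta_pos": [0.05, 0.65, 0.1], "dr": [0, 0.006, -0.031]}, {"gripper": 10, "delta_pos": [0.05, 0.7, 0.15], "dr": [0, 0.006, -0.034]}, {"gripper": 10, "delta_pos": [0, 0.75, 0.15], "dr": [0, 0.007, -0.036]}, {"gripper": 10, "delta_pos": [0, 0.75, 0.15], "dr": [0, 0.007, -0.036]}, {"gripper": 10, "delta_pos": [-0.05, 0.75, 0.15], "dr": [0, 0.007, -0.037]}]}}

```text
t: 13.67
ee_pos: [570.6, -68.0, 364.3]
orientation: [1.027, 1.192, -0.754]
ft_force: [-0.7, -0.1, -4.3]
width: 21.8
```

Request:
{"api": "apply_moves", "payload": {"increments": [{"gripper": 10, "delta_pos": [-0.05, 0.75, 0.15], "dr": [0, 0.007, -0.036]}, {"gripper": 10, "delta_pos": [-0.1, 0.7, 0.15], "dr": [0, 0.007, -0.036]}, {"gripper": 10, "delta_pos": [-0.1, 0.7, 0.1], "dr": [0, 0.006, -0.033]}, {"gripper": 10, "delta_pos": [-0.15, 0.65, 0.1], "dr": [0, 0.006, -0.032]}, {"gripper": 10, "delta_pos": [-0.15, 0.55, 0.1], "dr": [0, 0.006, -0.028]}]}}

```text
t: 14.08
ee_pos: [602.8, -60.9, 375.5]
orientation: [0.952, 1.316, -0.868]
ft_force: [0.0, 0.2, -4.2]
width: 22.2
```

Request:
{"api": "apply_moves", "payload": {"increments": [{"gripper": 10, "delta_pos": [-0.15, 0.5, 0.1], "dr": [0.003, 0.004, -0.025]}, {"gripper": 10, "delta_pos": [-0.1, 0.4, 0.05], "dr": [0.003, 0.004, -0.02]}, {"gripper": 10, "delta_pos": [-0.1, 0.3, 0.05], "dr": [0, 0.003, -0.016]}, {"gripper": 10, "delta_pos": [-0.05, 0.2, 0.05], "dr": [0, 0.002, -0.009]}, {"gripper": 10, "delta_pos": [0, 0.05, 0], "dr": [0, 0.001, -0.004]}]}}

```text
t: 14.5
ee_pos: [616.6, -57.9, 380.0]
orientation: [0.92, 1.368, -0.923]
ft_force: [-0.1, -0.1, -5.2]
width: 21.9
```

```bash
python3 st.py; python3 - <<'E'
from bore import *
p,M,o=cur(); s=grab('scene'); save('s5.png',cv2.resize(s['img'][90:250,230:390],(600,600)))
toe=p+M@[L,0,0]; print(p.round(1),toe.round(1),M[:,0].round(3),o['qpos'].round(2))
E
```

```text
t 14.5 w 21.9 F [-0.1 -0.1 -5.2] dx,dy,s 101.5 -19.3 58.0 rot [-0.005 -0.099  0.516]
[616.6 -57.9 380. ] [616.4 -58.  253.3] [-0.001 -0.001 -1.   ] [-0.11  0.29  1.48 -0.    1.38 -0.5 ]
```

View pics/s5.png

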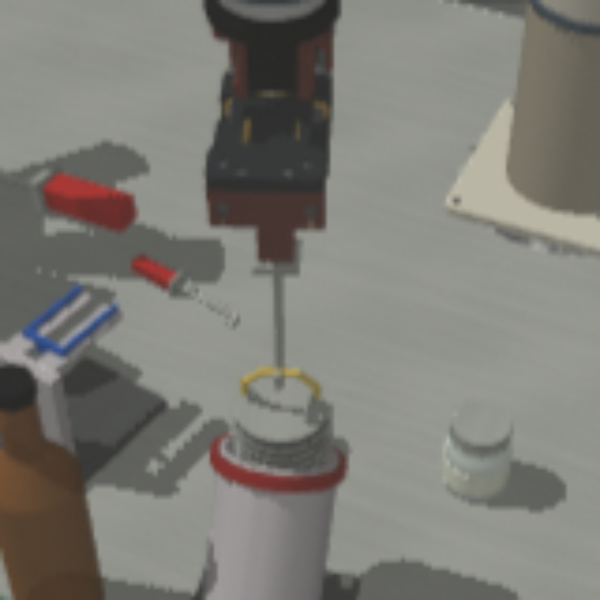

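The strainer hangs upright on the hook at crop (280,385), just inside the mouth. I'll raise it clear, then look at the numbers.

Request:
{"api": "apply_moves", "payload": {"increments": [{"gripper": 10, "delta_pos": [-0.2, 0, 0], "dr": [0, 0, 0]}, {"gripper": 10, "delta_pos": [-0.4, 0, 0], "dr": [0, 0, 0]}, {"gripper": 10, "delta_pos": [-0.5, 0, 0], "dr": [0, 0, 0]}, {"gripper": 10, "delta_pos": [-0.5, 0, 0], "dr": [0, 0, 0]}, {"gripper": 10, "delta_pos": [-0.5, 0, 0], "dr": [0, 0, 0]}]}}

```text
t: 14.97
ee_pos: [616.1, -58.1, 402.3]
orientation: [0.921, 1.366, -0.922]
ft_force: [0.0, -0.2, -3.8]
width: 21.9
```

Request:
{"api": "apply_moves", "payload": {"increments": [{"gripper": 10, "delta_pos": [-0.6, 0, 0], "dr": [0, 0, 0]}, {"gripper": 10, "delta_pos": [-0.7, 0, 0], "dr": [0, 0, 0]}, {"gripper": 10, "delta_pos": [-0.8, 0, 0], "dr": [0, 0, 0]}, {"gripper": 10, "delta_pos": [-0.8, 0, 0], "dr": [0, 0, 0]}, {"gripper": 10, "delta_pos": [-0.8, 0, 0], "dr": [0, 0, 0]}]}}

```text
t: 15.38
ee_pos: [616.2, -57.9, 439.3]
orientation: [0.921, 1.367, -0.922]
ft_force: [0.2, -0.0, -3.8]
width: 21.8
```

Request:
{"api": "apply_moves", "payload": {"increments": [{"gripper": 10, "delta_pos": [-0.8, 0, 0], "dr": [0, 0, 0]}, {"gripper": 10, "delta_pos": [-0.8, 0, 0], "dr": [0, 0, 0]}, {"gripper": 10, "delta_pos": [-0.6, 0, 0], "dr": [0, 0, 0]}, {"gripper": 10, "delta_pos": [-0.4, 0, 0], "dr": [0, 0, 0]}, {"gripper": 10, "delta_pos": [-0.2, 0, 0], "dr": [0, 0, 0]}]}}

```text
t: 15.8
ee_pos: [616.3, -57.9, 467.0]
orientation: [0.921, 1.367, -0.922]
ft_force: [0.0, 0.5, -3.8]
width: 22.1
```

```bash
python3 - <<'E'
from bore import *
p,M,o=cur(); print(o['t'],p.round(1),o['ft_force'].round(1),o['width'],o['qpos'].round(2))
N2=toolR(UP,az(22))
plan(p,M,[(np.array([513.4,298.8,p[2]]),N2,30,0)],10)
s=grab('scene'); save('s6.png',cv2.resize(s['img'][40:220,220:400],(600,600)))
E
```

```text
15.8 [616.3 -57.9 467. ] [ 0.   0.5 -3.8] 22.08659473244544 [-0.11  0.24  1.35 -0.    1.54 -0.5 ]
[{"gripper":10,"delta_pos":[0,0.01,-0.12],"dr":[0,0,0]},{"gripper":10,"delta_pos":[0,0.04,-0.35],"dr":[0,0,0]},{"gripper":10,"delta_pos":[0,0.06,-0.56],"dr":[0,0,0]},{"gripper":10,"delta_pos":[0,0.08,-0.76],"dr":[0,0,0]},{"gripper":10,"delta_pos":[0,0.09,-0.95],"dr":[0,0,0]}]
[{"gripper":10,"delta_pos":[0,0.12,-1.1],"dr":[0,0,0]},{"gripper":10,"delta_pos":[0,0.13,-1.25],"dr":[0,0,0]},{"gripper":10,"delta_pos":[0,0.14,-1.39],"dr":[0,0,0]},{"gripper":10,"delta_pos":[0,0.16,-1.5],"dr":[0,0,0]},{"gripper":10,"delta_pos":[-0.01,0.17,-1.59],"dr":[0,0,0]}]
[{"gripper":10,"delta_pos":[0,0.17,-1.68],"dr":[0,0,0]},{"gripper":10,"delta_pos":[0,0.18,-1.75],"dr":[0,0,0]},{"gripper":10,"delta_pos":[0,0.19,-1.79],"dr":[0,0,0]},{"gripper":10,"delta_pos":[0,0.19,-1.83],"dr":[0,0,0]},{"gripper":10,"delta_pos":[0,0.19,-1.85],"dr":[0,0,0]}]
[{"gripper":10,"delta_pos":[0,0.19,-1.84],"dr":[0,0,0]},{"gripper":10,"delta_pos":[0,0.19,-1.83],"dr":[0,0,0]},{"gripper":10,"delta_pos":[0,0.19,-1.79],"dr":[0,0,0]},{"gripper":10,"delta_pos":[0,0.18,-1.75],"dr":[0,0,0]},{"gripper":10,"delta_pos":[0,0.17,-1.68],"dr":[0,0,0]}]
[{"gripper":10,"delta_pos":[-0.01,0.17,-1.59],"dr":[0,0,0]},{"gripper":10,"delta_pos":[0,0.16,-1.5],"dr":[0,0,0]},{"gripper":10,"delta_pos":[0,0.14,-1.39],"dr":[0,0,0]},{"gripper":10,"delta_pos":[0,0.13,-1.25],"dr":[0,0,0]},{"gripper":10,"delta_pos":[0,0.12,-1.1],"dr":[0.001,0,0]}]
[{"gripper":10,"delta_pos":[0,0.09,-0.95],"dr":[0,0,0]},{"gripper":10,"delta_pos":[0,0.08,-0.76],"dr":[0,0.001,0]},{"gripper":10,"delta_pos":[0,0.06,-0.56],"dr":[0,0,0]},{"gripper":10,"delta_pos":[0,0.03,-0.35],"dr":[0,0,0]},{"gripper":10,"delta_pos":[0,0.02,-0.12],"dr":[0,0,0]}]
max mm 18.59731163367437 max rad 0.001 end [513.4 298.8 467.1]
```

View pics/s6.png

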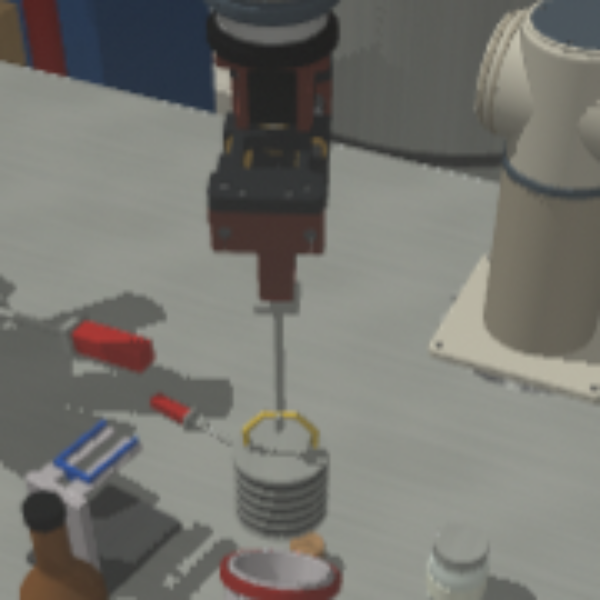

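The strainer hangs freely and upright above the mouth, with the drum at crop (280,490). I'll carry it smoothly to the tray.

Request:
{"api": "apply_moves", "payload": {"increments": [{"gripper": 10, "delta_pos": [0, 0, -0.1], "dr": [0, 0, 0]}, {"gripper": 10, "delta_pos": [0, 0.05, -0.35], "dr": [0, 0, 0]}, {"gripper": 10, "delta_pos": [0, 0.05, -0.55], "dr": [0, 0, 0]}, {"gripper": 10, "delta_pos": [0, 0.1, -0.75], "dr": [0, 0, 0]}, {"gripper": 10, "delta_pos": [0, 0.1, -0.95], "dr": [0, 0, 0]}]}}

```text
t: 16.27
ee_pos: [608.5, -31.2, 465.9]
orientation: [0.921, 1.368, -0.923]
ft_force: [0.4, -0.3, -4.2]
width: 22.1
```

Request:
{"api": "apply_moves", "payload": {"increments": [{"gripper": 10, "delta_pos": [0, 0.1, -1.1], "dr": [0, 0, 0]}, {"gripper": 10, "delta_pos": [0, 0.15, -1.25], "dr": [0, 0, 0]}, {"gripper": 10, "delta_pos": [0, 0.15, -1.4], "dr": [0, 0, 0]}, {"gripper": 10, "delta_pos": [0, 0.15, -1.5], "dr": [0, 0, 0]}, {"gripper": 10, "delta_pos": [0, 0.15, -1.6], "dr": [0, 0, 0]}]}}

```text
t: 16.68
ee_pos: [589.0, 36.0, 466.3]
orientation: [0.921, 1.367, -0.922]
ft_force: [0.3, 0.3, -5.1]
width: 21.9
```

Request:
{"api": "apply_moves", "payload": {"increments": [{"gripper": 10, "delta_pos": [0, 0.15, -1.7], "dr": [0, 0, 0]}, {"gripper": 10, "delta_pos": [0, 0.2, -1.75], "dr": [0, 0, 0]}, {"gripper": 10, "delta_pos": [0, 0.2, -1.8], "dr": [0, 0, 0]}, {"gripper": 10, "delta_pos": [0, 0.2, -1.85], "dr": [0, 0, 0]}, {"gripper": 10, "delta_pos": [0, 0.2, -1.85], "dr": [0, 0, 0]}]}}

```text
t: 17.1
ee_pos: [563.9, 122.8, 466.3]
orientation: [0.921, 1.368, -0.922]
ft_force: [-1.2, -0.5, -3.9]
width: 22.0
```

Request:
{"api": "apply_moves", "payload": {"increments": [{"gripper": 10, "delta_pos": [0, 0.2, -1.85], "dr": [0, 0, 0]}, {"gripper": 10, "delta_pos": [0, 0.2, -1.8], "dr": [0, 0, 0]}, {"gripper": 10, "delta_pos": [0, 0.2, -1.8], "dr": [0, 0, 0]}, {"gripper": 10, "delta_pos": [0, 0.2, -1.75], "dr": [0, 0, 0]}, {"gripper": 10, "delta_pos": [0, 0.15, -1.7], "dr": [0, 0, 0]}]}}

```text
t: 17.52
ee_pos: [539.2, 208.9, 466.3]
orientation: [0.92, 1.368, -0.921]
ft_force: [-0.4, 0.3, -4.4]
width: 21.7
```

Request:
{"api": "apply_moves", "payload": {"increments": [{"gripper": 10, "delta_pos": [0, 0.15, -1.6], "dr": [0, 0, 0]}, {"gripper": 10, "delta_pos": [0, 0.15, -1.5], "dr": [0, 0, 0]}, {"gripper": 10, "delta_pos": [0, 0.15, -1.4], "dr": [0, 0, 0]}, {"gripper": 10, "delta_pos": [0, 0.15, -1.25], "dr": [0, 0, 0]}, {"gripper": 10, "delta_pos": [0, 0.1, -1.1], "dr": [0, 0, 0]}]}}

```text
t: 17.93
ee_pos: [520.3, 274.6, 466.2]
orientation: [0.92, 1.368, -0.922]
ft_force: [-0.3, -0.1, -4.2]
width: 21.9
```

Request:
{"api": "apply_moves", "payload": {"increments": [{"gripper": 10, "delta_pos": [0, 0.1, -0.95], "dr": [0, 0, 0]}, {"gripper": 10, "delta_pos": [0, 0.1, -0.75], "dr": [0, 0, 0]}, {"gripper": 10, "delta_pos": [0, 0.05, -0.55], "dr": [0, 0, 0]}, {"gripper": 10, "delta_pos": [0, 0.05, -0.35], "dr": [0, 0, 0]}, {"gripper": 10, "delta_pos": [0, 0, -0.1], "dr": [0, 0, 0]}]}}

```text
t: 18.35
ee_pos: [513.7, 299.6, 466.1]
orientation: [0.921, 1.368, -0.922]
ft_force: [0.3, -0.1, -4.0]
width: 21.7
```

```bash
python3 - <<'E'
from bore import *
p,M,o=cur(); print(o['t'],p.round(1),o['ft_force'].round(1),o['width'],o['qpos'].round(2),(M.T@(np.array([513.4,298.8,p[2]])-p)).round(1),M[:,0].round(4))
E
```

```text
18.35 [513.7 299.6 466.1] [ 0.3 -0.1 -4. ] 21.691804549008925 [0.51 0.2  1.41 0.   1.53 0.12] [ 0.  -0.5  0.6] [-1.e-03 -5.e-04 -1.e+00]
```

Request:
{"api": "apply_moves", "payload": {"increments": [{"gripper": 10, "delta_pos": [0.3, -0.05, 0.05], "dr": [0, 0, 0]}, {"gripper": 10, "delta_pos": [0.6, 0, 0], "dr": [0, 0, 0]}, {"gripper": 10, "delta_pos": [0.9, 0, 0], "dr": [0, 0, 0]}, {"gripper": 10, "delta_pos": [1.2, 0, 0], "dr": [0, 0, 0]}, {"gripper": 10, "delta_pos": [1.4, 0, 0], "dr": [0, 0, 0]}]}}

```text
t: 18.77
ee_pos: [513.5, 298.1, 421.0]
orientation: [0.921, 1.367, -0.923]
ft_force: [-0.3, 0.2, -3.5]
width: 21.9
```

Request:
{"api": "apply_moves", "payload": {"increments": [{"gripper": 10, "delta_pos": [1.5, 0, 0], "dr": [0, 0, 0]}, {"gripper": 10, "delta_pos": [1.5, 0, 0], "dr": [0, 0, 0]}, {"gripper": 10, "delta_pos": [1.5, 0, 0], "dr": [0, 0, 0]}, {"gripper": 10, "delta_pos": [1.5, 0, 0], "dr": [0, 0, 0]}, {"gripper": 10, "delta_pos": [1.5, 0, 0], "dr": [0, 0, 0]}]}}

```text
t: 19.18
ee_pos: [512.9, 297.9, 345.1]
orientation: [0.92, 1.368, -0.924]
ft_force: [0.0, 0.2, -3.9]
width: 21.7
```

Request:
{"api": "apply_moves", "payload": {"increments": [{"gripper": 10, "delta_pos": [1.5, 0, 0], "dr": [0, 0, 0]}, {"gripper": 10, "delta_pos": [1.5, 0, 0], "dr": [0, 0, 0]}, {"gripper": 10, "delta_pos": [1.4, 0, 0], "dr": [0, 0, 0]}, {"gripper": 10, "delta_pos": [1.3, 0, 0], "dr": [0, 0, 0]}, {"gripper": 10, "delta_pos": [1.2, 0, 0], "dr": [0, 0, 0]}]}}

```text
t: 19.6
ee_pos: [512.7, 297.8, 276.0]
orientation: [0.92, 1.368, -0.924]
ft_force: [-0.1, -0.9, -4.1]
width: 21.9
```

Request:
{"api": "apply_moves", "payload": {"increments": [{"gripper": 10, "delta_pos": [1, 0, 0], "dr": [0, 0, 0]}, {"gripper": 10, "delta_pos": [0.8, 0, 0], "dr": [0, 0, 0]}, {"gripper": 10, "delta_pos": [0.6, 0, 0], "dr": [0, 0, 0]}, {"gripper": 10, "delta_pos": [0.4, 0, 0], "dr": [0, 0, 0]}, {"gripper": 10, "delta_pos": [0, 0, 0], "dr": [0, 0, 0]}]}}

```text
t: 20.02
ee_pos: [513.0, 298.3, 249.4]
orientation: [0.92, 1.368, -0.923]
ft_force: [-0.7, 0.3, -4.4]
width: 22.0
```

```bash
python3 - <<'E'
from bore import *
for i in range(4): s=grab('scene')
p,M,o=cur(); print(o['t'],p.round(1),o['ft_force'].round(1),o['width'])
save('s7.png',cv2.resize(s['img'][140:300,360:520],(600,600)))
E
```

```text
20.2167 [513.6 298.7 250.8] [-0.1 -0.3 -4.1] 21.93183287681892
```

View pics/s7.png

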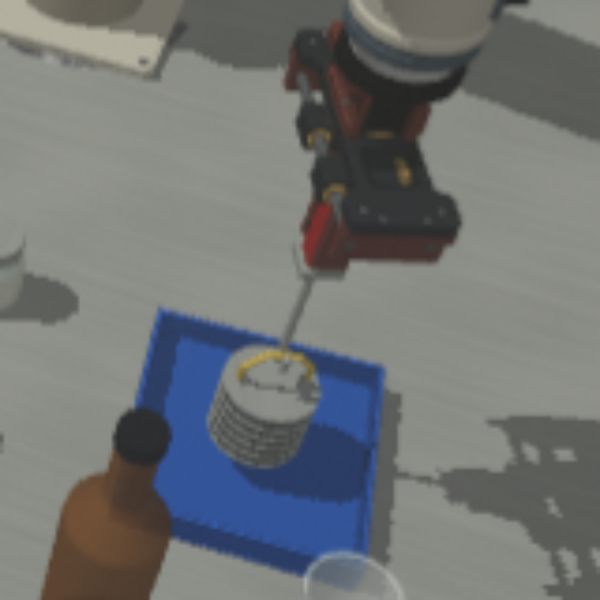

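The strainer hangs upright inside the tray walls, with the drum at crop (265,405). I'll lower it gently until it touches.

Request:
{"api": "apply_moves", "payload": {"increments": [{"gripper": 10, "delta_pos": [0.3, 0, 0], "dr": [0, 0, 0]}, {"gripper": 10, "delta_pos": [0.4, 0, 0], "dr": [0, 0, 0]}, {"gripper": 10, "delta_pos": [0.4, 0, 0], "dr": [0, 0, 0]}, {"gripper": 10, "delta_pos": [0.4, 0, 0], "dr": [0, 0, 0]}, {"gripper": 10, "delta_pos": [0.3, 0, 0], "dr": [0, 0, 0]}]}}

```text
t: 20.63
ee_pos: [513.0, 298.3, 231.4]
orientation: [0.92, 1.368, -0.923]
ft_force: [-0.0, -0.7, -3.3]
width: 21.9
```

Request:
{"api": "apply_moves", "payload": {"increments": [{"gripper": 10, "delta_pos": [0.2, 0, 0], "dr": [0, 0, 0]}, {"gripper": 10, "delta_pos": [0.2, 0, 0], "dr": [0, 0, 0]}, {"gripper": 10, "delta_pos": [0.2, 0, 0], "dr": [0, 0, 0]}, {"gripper": 10, "delta_pos": [0.2, 0, 0], "dr": [0, 0, 0]}, {"gripper": 10, "delta_pos": [0.2, 0, 0], "dr": [0, 0, 0]}]}}

```text
t: 21.05
ee_pos: [513.3, 298.5, 222.1]
orientation: [0.921, 1.367, -0.922]
ft_force: [0.3, 0.9, -3.2]
width: 22.0
```

Request:
{"api": "apply_moves", "payload": {"increments": [{"gripper": 10, "delta_pos": [0.2, 0, 0], "dr": [0, 0, 0]}, {"gripper": 10, "delta_pos": [0.2, 0, 0], "dr": [0, 0, 0]}, {"gripper": 10, "delta_pos": [0.2, 0, 0], "dr": [0, 0, 0]}, {"gripper": 10, "delta_pos": [0.2, 0, 0], "dr": [0, 0, 0]}, {"gripper": 10, "delta_pos": [0, 0, 0], "dr": [0, 0, 0]}]}}

```text
t: 21.47
ee_pos: [513.2, 298.4, 213.9]
orientation: [0.921, 1.367, -0.922]
ft_force: [-0.6, -0.4, -0.7]
width: 21.9
```

```bash
python3 - <<'E'
from bore import *
f=[]
for i in range(4): s=grab('scene'); f.append(ctrl.get_obs()['ft_force'])
p,M,o=cur(); print(o['t'],p.round(1),np.mean(f,0).round(1),o['width'])
C=cloud(s); img=s['img']; hs=cv2.cvtColor(img,cv2.COLOR_RGB2HSV)
y=(hs[...,0]>18)&(hs[...,0]<36)&(hs[...,1]>100); y[:220]&=True; y[:, :400]=0; y[:,460:]=0; y[:215]=0; y[:]=y; y[290:]=0
q=C[y]; print(y.sum(),np.nanpercentile(q,[5,50,95],axis=0).round(0).tolist())
E
```

```text
21.6667 [513.3 298.5 214.3] [ 0.1 -0.3 -1.4] 21.429804556617743
39 [[492.0, 277.0, 63.0], [518.0, 297.0, 93.0], [532.0, 324.0, 103.0]]
```

Request:
{"api": "apply_moves", "payload": {"increments": [{"gripper": 10, "delta_pos": [0.25, 0, 0], "dr": [0, 0, 0]}, {"gripper": 10, "delta_pos": [0.3, 0, 0], "dr": [0, 0, 0]}, {"gripper": 10, "delta_pos": [0.3, 0, 0], "dr": [0, 0, 0]}, {"gripper": 10, "delta_pos": [0.2, 0, 0], "dr": [0, 0, 0]}, {"gripper": 10, "delta_pos": [0, 0, 0], "dr": [0, 0, 0]}]}}

```text
t: 22.08
ee_pos: [512.8, 298.3, 202.9]
orientation: [0.92, 1.368, -0.923]
ft_force: [-0.0, -1.0, -0.5]
width: 22.1
```

Request:
{"api": "apply_moves", "payload": {"increments": [{"gripper": 10, "delta_pos": [0, -0.2, 0], "dr": [0, 0, 0]}, {"gripper": 10, "delta_pos": [0, -0.3, 0], "dr": [0, 0, 0]}, {"gripper": 10, "delta_pos": [0, -0.3, 0], "dr": [0, 0, 0]}, {"gripper": 10, "delta_pos": [0, -0.3, 0], "dr": [0, 0, 0]}, {"gripper": 10, "delta_pos": [0, -0.3, 0], "dr": [0, 0, 0]}]}}

```text
t: 22.5
ee_pos: [499.8, 293.1, 203.8]
orientation: [0.921, 1.367, -0.922]
ft_force: [-0.2, 0.1, -1.7]
width: 21.8
```

```bash
python3 - <<'E'
from bore import *
f=[]
for i in range(4): s=grab('scene'); f.append(ctrl.get_obs()['ft_force'])
p,M,o=cur(); print(o['t'],p.round(1),np.mean(f,0).round(1),o['width'])
a=np.load('top0.npy',allow_pickle=True).item()
save('s8.png',cv2.resize(s['img'][175:275,385:485],(600,600),interpolation=cv2.INTER_CUBIC))
E
```

```text
22.7 [500.2 293.2 203.8] [ 0.2  0.  -0.9] 21.732566026719525
```

View pics/s8.png

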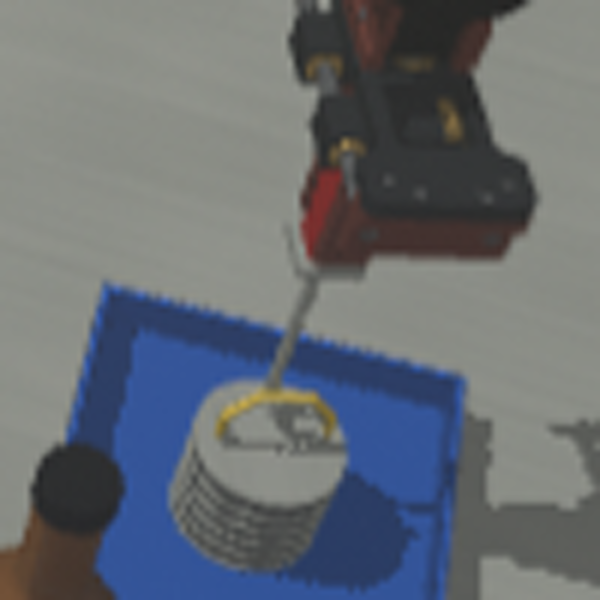

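The strainer stands upright in the tray. The rod is now at crop (280,370), behind the bail bar. I'll continue backing out, then raise.

Request:
{"api": "apply_moves", "payload": {"increments": [{"gripper": 10, "delta_pos": [0, -0.3, 0], "dr": [0, 0, 0]}, {"gripper": 10, "delta_pos": [0, -0.5, 0], "dr": [0, 0, 0]}, {"gripper": 10, "delta_pos": [0, -0.6, 0], "dr": [0, 0, 0]}, {"gripper": 10, "delta_pos": [0, -0.6, 0], "dr": [0, 0, 0]}, {"gripper": 10, "delta_pos": [0, -0.4, 0], "dr": [0, 0, 0]}]}}

```text
t: 23.12
ee_pos: [477.0, 283.7, 203.6]
orientation: [0.92, 1.368, -0.923]
ft_force: [-0.4, 0.6, -1.7]
width: 21.9
```

Request:
{"api": "apply_moves", "payload": {"increments": [{"gripper": 10, "delta_pos": [-0.1, 0, 0], "dr": [0, 0, 0]}, {"gripper": 10, "delta_pos": [-0.3, 0, 0], "dr": [0, 0, 0]}, {"gripper": 10, "delta_pos": [-0.5, 0, 0], "dr": [0, 0, 0]}, {"gripper": 10, "delta_pos": [-0.7, 0, 0], "dr": [0, 0, 0]}, {"gripper": 10, "delta_pos": [-0.9, 0, 0], "dr": [0, 0, 0]}]}}

```text
t: 23.53
ee_pos: [478.1, 284.2, 229.2]
orientation: [0.921, 1.367, -0.923]
ft_force: [-0.1, 0.8, -0.8]
width: 21.9
```

Request:
{"api": "apply_moves", "payload": {"increments": [{"gripper": 10, "delta_pos": [-1.5, 0, 0], "dr": [0, 0, 0]}, {"gripper": 10, "delta_pos": [-2, 0, 0], "dr": [0, 0, 0]}, {"gripper": 10, "delta_pos": [-2, 0, 0], "dr": [0, 0, 0]}, {"gripper": 10, "delta_pos": [-1.5, 0, 0], "dr": [0, 0, 0]}, {"gripper": 10, "delta_pos": [-0.5, 0, 0], "dr": [0, 0, 0]}]}}

```text
t: 23.95
ee_pos: [479.4, 285.0, 307.3]
orientation: [0.924, 1.365, -0.918]
ft_force: [0.9, 0.1, -0.0]
width: 21.5
```

```bash
cat > strn.py <<'E'
from h import *
s=grab('scene'); C=cloud(s); hs=cv2.cvtColor(s['img'],cv2.COLOR_RGB2HSV)
sub=np.zeros(C.shape[:2],bool); sub[215:285,400:460]=1
top=sub&(abs(C[...,2]-64)<5)&(hs[...,1]<70); q=C[top]; print('drum top',top.sum(),np.nanmedian(q,0).round(1),np.nanpercentile(q,[3,97],axis=0).round(0).tolist())
A=np.c_[q[:,:2],np.ones(len(q))]; print('top slope',np.linalg.lstsq(A,q[:,2],rcond=None)[0].round(3))
y=sub&(hs[...,0]>18)&(hs[...,0]<36)&(hs[...,1]>100)&(C[...,2]>72); print('bail',np.nanpercentile(C[y],[5,50,95],axis=0).round(0).tolist())
E
python3 strn.py; python3 - <<'E'
from plan import *
p,M,o=cur(); print(o['t'],p.round(1),o['ft_force'].round(1),o['width'])
N=toolR(UP,az(-11.7)); hx=az(-11.7); seat=np.array([524,-299.,0]); front=seat-hx*80
plan(p,M,[(np.array([front[0],front[1],p[2]]),N,30,2)],10); print(front)
E
```

```text
drum top 365 [525.5 303.1  63.4] [[491.0, 270.0, 60.0], [554.0, 333.0, 66.0]]
top slope [4.0000e-03 1.0000e-03 6.0787e+01]
bail [[511.0, 277.0, 79.0], [523.0, 299.0, 95.0], [531.0, 324.0, 103.0]]
24.0 [479.3 284.9 306.9] [ 1.   0.3 -0. ] 21.82800855314179
[{"gripper":10,"delta_pos":[0,-0.08,0.17],"dr":[0.002,0,0]},{"gripper":10,"delta_pos":[0,-0.23,0.48],"dr":[0.006,0,0]},{"gripper":10,"delta_pos":[0,-0.37,0.79],"dr":[0.008,0,0]},{"gripper":10,"delta_pos":[-0.01,-0.48,1.07],"dr":[0.013,0,0]},{"gripper":10,"delta_pos":[0,-0.59,1.32],"dr":[0.015,0,0]}]
[{"gripper":10,"delta_pos":[0,-0.66,1.57],"dr":[0.017,0,0]},{"gripper":10,"delta_pos":[-0.01,-0.72,1.79],"dr":[0.02,0,0]},{"gripper":10,"delta_pos":[0,-0.75,1.99],"dr":[0.022,0,-0.001]},{"gripper":10,"delta_pos":[-0.01,-0.78,2.18],"dr":[0.024,0,0]},{"gripper":10,"delta_pos":[0,-0.76,2.34],"dr":[0.026,0,0]}]
[{"gripper":10,"delta_pos":[-0.01,-0.74,2.48],"dr":[0.026,-0.001,0]},{"gripper":10,"delta_pos":[0,-0.71,2.59],"dr":[0.028,0,0]},{"gripper":10,"delta_pos":[0,-0.64,2.69],"dr":[0.029,0,0]},{"gripper":10,"delta_pos":[0,-0.58,2.75],"dr":[
[... 630 characters left out ...]
per":10,"delta_pos":[0,0.14,1.69],"dr":[0.017,0,0]}]
[{"gripper":10,"delta_pos":[0,0.15,1.44],"dr":[0.015,0,0]},{"gripper":10,"delta_pos":[0,0.14,1.17],"dr":[0.012,0,-0.001]},{"gripper":10,"delta_pos":[0,0.11,0.86],"dr":[0.009,0,0]},{"gripper":10,"delta_pos":[0,0.07,0.53],"dr":[0.006,0,0]},{"gripper":10,"delta_pos":[0,0.03,0.19],"dr":[0.002,0,0]}]
[{"gripper":10,"delta_pos":[0,0,0],"dr":[0,0,0]},{"gripper":10,"delta_pos":[0,0,0],"dr":[0,0,0]},{"gripper":10,"delta_pos":[0,0,0],"dr":[0,0,0]},{"gripper":10,"delta_pos":[0,0,0],"dr":[0,0,0]},{"gripper":10,"delta_pos":[0,0,0],"dr":[0,0,0]}]
max mm 28.41232127088528 max rad 0.03 end [ 445.7 -282.8  306.9]
[ 445.66217515 -282.77701637    0.        ]
```

The strainer stands level at (525,303) with its top at z=63 and the hook is free of it. Next I return to the rack front.

Request:
{"api": "apply_moves", "payload": {"increments": [{"gripper": 10, "delta_pos": [0, -0.1, 0.15], "dr": [0.002, 0, 0]}, {"gripper": 10, "delta_pos": [0, -0.25, 0.5], "dr": [0.006, 0, 0]}, {"gripper": 10, "delta_pos": [0, -0.35, 0.8], "dr": [0.008, 0, 0]}, {"gripper": 10, "delta_pos": [0, -0.5, 1.05], "dr": [0.013, 0, 0]}, {"gripper": 10, "delta_pos": [0, -0.6, 1.3], "dr": [0.015, 0, 0]}]}}

```text
t: 24.42
ee_pos: [474.5, 241.1, 302.8]
orientation: [0.954, 1.352, -0.958]
ft_force: [0.7, 0.1, -0.7]
width: 22.0
```

Request:
{"api": "apply_moves", "payload": {"increments": [{"gripper": 10, "delta_pos": [0, -0.65, 1.55], "dr": [0.017, 0, 0]}, {"gripper": 10, "delta_pos": [0, -0.7, 1.8], "dr": [0.02, 0, 0]}, {"gripper": 10, "delta_pos": [0, -0.75, 2], "dr": [0.022, 0, 0]}, {"gripper": 10, "delta_pos": [0, -0.8, 2.2], "dr": [0.024, 0, 0]}, {"gripper": 10, "delta_pos": [0, -0.75, 2.35], "dr": [0.026, 0, 0]}]}}

```text
t: 24.83
ee_pos: [468.3, 134.8, 303.4]
orientation: [1.037, 1.31, -1.04]
ft_force: [0.1, 0.2, -1.4]
width: 21.6
```

Request:
{"api": "apply_moves", "payload": {"increments": [{"gripper": 10, "delta_pos": [0, -0.75, 2.5], "dr": [0.026, 0, 0]}, {"gripper": 10, "delta_pos": [0, -0.7, 2.6], "dr": [0.028, 0, 0]}, {"gripper": 10, "delta_pos": [0, -0.65, 2.7], "dr": [0.029, 0, 0]}, {"gripper": 10, "delta_pos": [0, -0.6, 2.75], "dr": [0.029, 0, 0]}, {"gripper": 10, "delta_pos": [0, -0.5, 2.8], "dr": [0.029, 0, 0]}]}}

```text
t: 25.25
ee_pos: [459.6, -2.5, 303.6]
orientation: [1.143, 1.25, -1.146]
ft_force: [-0.2, 0.3, -1.2]
width: 21.4
```

Request:
{"api": "apply_moves", "payload": {"increments": [{"gripper": 10, "delta_pos": [0, -0.4, 2.8], "dr": [0.03, 0, 0]}, {"gripper": 10, "delta_pos": [0, -0.35, 2.8], "dr": [0.029, 0, 0]}, {"gripper": 10, "delta_pos": [0, -0.25, 2.75], "dr": [0.029, 0, 0]}, {"gripper": 10, "delta_pos": [0, -0.15, 2.7], "dr": [0.027, 0, 0]}, {"gripper": 10, "delta_pos": [0, -0.1, 2.6], "dr": [0.027, 0, 0]}]}}

```text
t: 25.67
ee_pos: [451.4, -139.4, 303.6]
orientation: [1.248, 1.183, -1.251]
ft_force: [1.2, -0.1, -0.9]
width: 21.8
```

Request:
{"api": "apply_moves", "payload": {"increments": [{"gripper": 10, "delta_pos": [0, 0, 2.45], "dr": [0.026, 0, 0]}, {"gripper": 10, "delta_pos": [0, 0.05, 2.3], "dr": [0.023, 0, 0]}, {"gripper": 10, "delta_pos": [0, 0.1, 2.1], "dr": [0.023, 0, 0]}, {"gripper": 10, "delta_pos": [0, 0.1, 1.9], "dr": [0.02, 0, 0]}, {"gripper": 10, "delta_pos": [0, 0.15, 1.7], "dr": [0.017, 0, 0]}]}}

```text
t: 26.08
ee_pos: [445.4, -243.5, 303.6]
orientation: [1.328, 1.128, -1.33]
ft_force: [0.1, 1.1, -1.8]
width: 22.4
```

Request:
{"api": "apply_moves", "payload": {"increments": [{"gripper": 10, "delta_pos": [0, 0.15, 1.45], "dr": [0.015, 0, 0]}, {"gripper": 10, "delta_pos": [0, 0.15, 1.15], "dr": [0.012, 0, 0]}, {"gripper": 10, "delta_pos": [0, 0.1, 0.85], "dr": [0.009, 0, 0]}, {"gripper": 10, "delta_pos": [0, 0.05, 0.5], "dr": [0.006, 0, 0]}, {"gripper": 10, "delta_pos": [0, 0.05, 0.2], "dr": [0.002, 0, 0]}]}}

```text
t: 26.5
ee_pos: [444.1, -283.9, 303.8]
orientation: [1.358, 1.105, -1.36]
ft_force: [-0.7, -0.4, -1.5]
width: 21.9
```

```bash
cat > rk.py <<'E'
from plan import *
N=toolR(UP,az(-11.7)); hx=az(-11.7); hy=np.cross(UP,hx); seat=np.array([524,-299.,147.])
def rk(): 
    p,M,o=cur(); d=p-seat; print('t',o['t'],'x,y,z from seat',(d@hx).round(1),(d@hy).round(1),d[2].round(1),'F',o['ft_force'].round(1),'w',o['width'].round(1),'rot',R.from_matrix(M.T@N).as_rotvec().round(3)); return p,M
E
python3 - <<'E'
from rk import *
p,M=rk(); plan(p,M,[(seat-hx*80+UP*15,N,15,3)],10)
s=grab('scene'); print(proj(s,[p,p-UP*126.7,p-UP*21.7]).round(1))
hs=cv2.cvtColor(s['img'],cv2.COLOR_RGB2HSV)
t=grab('top'); h2=cv2.cvtColor(t['img'],cv2.COLOR_RGB2HSV)
for n,d,h,b in(('s',s,hs,(225,275,155,205)),('t',t,h2,(375,415,170,220))):
    m=(h[...,0]>100)&(h[...,0]<130)&(h[...,1]>120)&(h[...,2]>60); k=np.zeros(m.shape,bool); k[b[2]:b[3],b[0]:b[1]]=1
    q=onz(d,np.argwhere(m&k)[:,::-1],131)-seat; x,y=q@hx,q@hy; L=(y>10)&(x<24)
    print(n,len(q),'rail y+',y[(y>12)&(x<18)].mean().round(1),'y-',y[(y<-12)&(x<18)].mean().round(1),'x range',x.min().round(1),x.max().round(1), 'slopes',[np.polyfit(x[c],y[c],1)[0].round(3) for c in((y>12)&(x<18),(y<-12)&(x<18))])
E
```

```text
Traceback (most recent call last):
  File "rk.py", line 4, in rk
    p,M,o=cur(); d=p-seat; print('t',o['t'],'x,y,z from seat',(d@hx).round(1),(d@hy).round(1),d[2].round(1),'F',o['ft_force'].round(1),'w',o['width'].round(1),'rot',R.from_matrix(M.T@N).as_rotvec().round(3)); return p,M
                                                                                                                                           ^^^^^^^^^^^^^^^^
AttributeError: 'float' object has no attribute 'round'
```

```bash
sed -i "s/o\['width'\].round(1)/round(o['width'],1)/" rk.py
python3 - <<'E'
from rk import *
p,M=rk(); plan(p,M,[(seat-hx*80+UP*15,N,15,3)],10)
s=grab('scene'); t=grab('top'); 
for n,d,b in(('s',s,(225,275,155,205)),('t',t,(375,415,170,220))):
    h=cv2.cvtColor(d['img'],cv2.COLOR_RGB2HSV)
    m=(h[...,0]>100)&(h[...,0]<130)&(h[...,1]>120)&(h[...,2]>60); k=np.zeros(m.shape,bool); k[b[2]:b[3],b[0]:b[1]]=1
    q=onz(d,np.argwhere(m&k)[:,::-1],131)-seat; x,y=q@hx,q@hy
    if len(q)<10: print(n,'few'); continue
    print(n,len(q),'x range',x.min().round(1),x.max().round(1),[(y[c].mean().round(1),np.polyfit(x[c],y[c],1)[0].round(3)) for c in((y>12)&(x<18),(y<-12)&(x<18)) if c.sum()>4])
E
```

```text
t 26.5 x,y,z from seat -81.3 -1.5 156.8 F [-0.7 -0.4 -1.5] w 21.9 rot [-0.002  0.     0.001]
[{"gripper":10,"delta_pos":[0.18,0,0],"dr":[0,0,0]},{"gripper":10,"delta_pos":[0.51,0.01,-0.01],"dr":[0,0,0]},{"gripper":10,"delta_pos":[0.79,0.01,-0.01],"dr":[0,0,0]},{"gripper":10,"delta_pos":[1.01,0.01,-0.01],"dr":[0,0,0]},{"gripper":10,"delta_pos":[1.19,0.01,-0.01],"dr":[0,0,0]}]
[{"gripper":10,"delta_pos":[1.31,0.01,-0.01],"dr":[-0.001,0,0]},{"gripper":10,"delta_pos":[1.39,0.02,-0.02],"dr":[0,0,0]},{"gripper":10,"delta_pos":[1.42,0.01,-0.01],"dr":[0,0,0.001]},{"gripper":10,"delta_pos":[1.39,0.01,-0.02],"dr":[0,0,0]},{"gripper":10,"delta_pos":[1.32,0.02,-0.01],"dr":[0,0,0]}]
[{"gripper":10,"delta_pos":[1.19,0.01,-0.02],"dr":[0,0,0]},{"gripper":10,"delta_pos":[1.01,0.01,-0.01],"dr":[0,0,0]},{"gripper":10,"delta_pos":[0.78,0,-0.01],"dr":[0,0,0]},{"gripper":10,"delta_pos":[0.51,0.01,0],"dr":[-0.001,0,0]},{"gripper":10,"delta_pos":[0.18,0,0],"dr":[0,0,0]}]
[{"gripper":10,"delta_pos":[0,0,0],"dr":[0,0,0]},{"gripper":10,"delta_pos":[0,0,0],"dr":[0,0,0]},{"gripper":10,"delta_pos":[0,0,0],"dr":[0,0,0]},{"gripper":10,"delta_pos":[0,0,0],"dr":[0,0,0]},{"gripper":10,"delta_pos":[0,0,0],"dr":[0,0,0]}]
max mm 14.200704207890539 max rad 0.001 end [ 445.7 -282.8  162. ]
s 67 x range -28.8 44.2 [(np.float64(23.2), np.float64(0.005)), (np.float64(-18.8), np.float64(0.033))]
t 32 x range -30.1 38.9 [(np.float64(21.1), np.float64(-0.007))]
```

Request:
{"api": "apply_moves", "payload": {"increments": [{"gripper": 10, "delta_pos": [0.4, 0.1, -0.15], "dr": [-0.002, 0, 0.001]}, {"gripper": 10, "delta_pos": [1, 0, 0], "dr": [0, 0, 0]}, {"gripper": 10, "delta_pos": [1.5, 0, 0], "dr": [0, 0, 0]}, {"gripper": 10, "delta_pos": [2, 0, 0], "dr": [0, 0, 0]}, {"gripper": 10, "delta_pos": [2, 0, 0], "dr": [0, 0, 0]}]}}

```text
t: 27.02
ee_pos: [446.0, -281.5, 233.8]
orientation: [1.356, 1.106, -1.356]
ft_force: [-0.6, -0.4, -1.0]
width: 22.2
```

Request:
{"api": "apply_moves", "payload": {"increments": [{"gripper": 10, "delta_pos": [2, 0, 0], "dr": [0, 0, 0]}, {"gripper": 10, "delta_pos": [2, 0, 0], "dr": [0, 0, 0]}, {"gripper": 10, "delta_pos": [1.5, 0, 0], "dr": [0, 0, 0]}, {"gripper": 10, "delta_pos": [1, 0, 0], "dr": [0, 0, 0]}, {"gripper": 10, "delta_pos": [0.6, 0, 0], "dr": [0, 0, 0]}]}}

```text
t: 27.43
ee_pos: [445.2, -281.2, 162.2]
orientation: [1.356, 1.109, -1.358]
ft_force: [0.2, -0.4, -0.9]
width: 22.4
```

Request:
{"api": "apply_moves", "payload": {"increments": [{"gripper": 10, "delta_pos": [0.2, 0, 0], "dr": [0, 0, 0]}, {"gripper": 10, "delta_pos": [0, 0, 0], "dr": [0, 0, 0]}, {"gripper": 10, "delta_pos": [0, 0, 0], "dr": [0, 0, 0]}, {"gripper": 10, "delta_pos": [0, 0, 0], "dr": [0, 0, 0]}, {"gripper": 10, "delta_pos": [0, 0, 0], "dr": [0, 0, 0]}]}}

```text
t: 27.85
ee_pos: [446.3, -282.5, 162.8]
orientation: [1.356, 1.104, -1.356]
ft_force: [0.5, 0.7, -1.0]
width: 21.9
```

```bash
python3 - <<'E'
from rk import *
p,M=rk(); s=grab('scene'); print(proj(s,[p-UP*126.7,p-UP*21.7]).round(1))
# rod pixels & handle in scene: handle red centroid columns vs predicted
h=cv2.cvtColor(s['img'],cv2.COLOR_RGB2HSV); C=cloud(s)
u,v=proj(s,p-UP*10)[0]; print('handle px',u,v)
m=((h[...,0]<8)|(h[...,0]>172))&(h[...,1]>120)&(h[...,2]>50); k=np.zeros(m.shape,bool); k[int(v)-8:int(v)+9,int(u)-12:int(u)+13]=1
q=C[m&k]; q=q[(q[:,2]>130)&(q[:,2]<215)]; d=q-p; print('handle visible faces hx,hy pct',np.percentile(d@hx,[5,50,95]).round(1),np.percentile(d@hy,[5,50,95]).round(1),'z',np.percentile(q[:,2],[3,97]).round(1))
E
```

```text
t 27.85 x,y,z from seat -79.4 0.4 15.8 F [ 0.5  0.7 -1. ] w 21.9 rot [ 0.002  0.001 -0.002]
[[267.3 181. ]
 [264.6 158.5]]
handle px 264.2430572062821 155.7572635812585
handle visible faces hx,hy pct [-6.7  2.9 10.8] [10.5 12.9 14.5] z [146.4 199.9]
```

Request:
{"api": "apply_moves", "payload": {"increments": [{"gripper": 10, "delta_pos": [0, 0.3, 0], "dr": [0, 0, 0]}, {"gripper": 10, "delta_pos": [0, 0.6, 0], "dr": [0, 0, 0]}, {"gripper": 10, "delta_pos": [0, 0.8, 0], "dr": [0, 0, 0]}, {"gripper": 10, "delta_pos": [0, 0.9, 0], "dr": [0, 0, 0]}, {"gripper": 10, "delta_pos": [0, 0.9, 0], "dr": [0, 0, 0]}]}}

```text
t: 28.32
ee_pos: [481.4, -289.6, 162.1]
orientation: [1.356, 1.105, -1.357]
ft_force: [-0.1, -0.1, -1.5]
width: 22.1
```

Request:
{"api": "apply_moves", "payload": {"increments": [{"gripper": 10, "delta_pos": [0, 0.9, 0], "dr": [0, 0, 0]}, {"gripper": 10, "delta_pos": [0, 0.9, 0], "dr": [0, 0, 0]}, {"gripper": 10, "delta_pos": [0, 0.9, 0], "dr": [0, 0, 0]}, {"gripper": 10, "delta_pos": [0, 0.8, 0], "dr": [0, 0, 0]}, {"gripper": 10, "delta_pos": [0, 0.6, 0], "dr": [0, 0, 0]}]}}

```text
t: 28.73
ee_pos: [521.4, -297.7, 161.9]
orientation: [1.356, 1.106, -1.357]
ft_force: [0.2, 0.4, -0.8]
width: 22.1
```

Request:
{"api": "apply_moves", "payload": {"increments": [{"gripper": 10, "delta_pos": [0, 0.35, 0], "dr": [0, 0, 0]}, {"gripper": 10, "delta_pos": [0, 0, 0], "dr": [0, 0, 0]}, {"gripper": 10, "delta_pos": [0, 0, 0], "dr": [0, 0, 0]}, {"gripper": 10, "delta_pos": [0, 0, 0], "dr": [0, 0, 0]}, {"gripper": 10, "delta_pos": [0, 0, 0], "dr": [0, 0, 0]}]}}

```text
t: 29.15
ee_pos: [523.3, -298.1, 162.0]
orientation: [1.356, 1.106, -1.357]
ft_force: [-0.7, 1.0, -1.1]
width: 22.2
```

```bash
python3 -c "
from rk import *
rk()"
```

```text
t 29.15 x,y,z from seat -0.9 0.8 15.0 F [-0.7  1.  -1.1] w 22.2 rot [0.002 0.001 0.   ]
```

Request:
{"api": "apply_moves", "payload": {"increments": [{"gripper": 10, "delta_pos": [0, 0.1, 0.1], "dr": [0.002, 0, 0]}, {"gripper": 10, "delta_pos": [0.3, 0, 0], "dr": [0, 0, 0]}, {"gripper": 10, "delta_pos": [0.4, 0, 0], "dr": [0, 0, 0]}, {"gripper": 10, "delta_pos": [0.3, 0, 0], "dr": [0, 0, 0]}, {"gripper": 10, "delta_pos": [0.2, 0, 0], "dr": [0, 0, 0]}]}}

```text
t: 29.57
ee_pos: [524.1, -299.2, 149.3]
orientation: [1.358, 1.106, -1.359]
ft_force: [-0.7, 0.1, -1.3]
width: 21.5
```

Request:
{"api": "apply_moves", "payload": {"increments": [{"gripper": 10, "delta_pos": [0.15, 0, 0], "dr": [0, 0, 0]}, {"gripper": 10, "delta_pos": [0.1, 0, 0], "dr": [0, 0, 0]}, {"gripper": 10, "delta_pos": [0.05, 0, 0], "dr": [0, 0, 0]}, {"gripper": 10, "delta_pos": [0, 0, 0], "dr": [0, 0, 0]}, {"gripper": 10, "delta_pos": [0, 0, 0], "dr": [0, 0, 0]}]}}

```text
t: 29.98
ee_pos: [524.6, -299.4, 147.0]
orientation: [1.358, 1.105, -1.358]
ft_force: [0.1, 0.5, -0.7]
width: 21.6
```

```bash
python3 -c "
from rk import *
f=[]
for i in range(4): grab('top'); f.append(ctrl.get_obs()['ft_force'])
print(np.mean(f,0)); rk()"
```

```text
[-0.26225753 -0.17565998 -0.78764098]
t 30.1833 x,y,z from seat 0.7 -0.3 0.1 F [-0.7  0.  -1.2] w 21.8 rot [-0.     0.001 -0.001]
```

Request:
{"api": "apply_moves", "payload": {"increments": [{"gripper": 10, "delta_pos": [0.05, 0, 0], "dr": [0, 0, 0]}, {"gripper": 10, "delta_pos": [0.05, 0, 0], "dr": [0, 0, 0]}, {"gripper": 10, "delta_pos": [0, 0, 0], "dr": [0, 0, 0]}, {"gripper": 10, "delta_pos": [0, 0, 0], "dr": [0, 0, 0]}, {"gripper": 10, "delta_pos": [0, 0, 0], "dr": [0, 0, 0]}]}}

```text
t: 30.6
ee_pos: [524.6, -299.4, 146.6]
orientation: [1.358, 1.104, -1.358]
ft_force: [-1.6, 0.7, 4.7]
width: 21.9
```

```bash
python3 -c "
from rk import *
f=[]
for i in range(4): grab('top'); f.append(ctrl.get_obs()['ft_force'])
print(np.mean(f,0)); rk()"
```

```text
[-2.17443332  0.85991509  5.6486118 ]
t 30.8 x,y,z from seat 0.7 -0.3 -0.4 F [-1.5  0.4  5.9] w 21.9 rot [-0.     0.001 -0.001]
```

The collar is seated on the plate (Fz +5.6 N). I'll back off 0.5 mm, open the fingers and retreat upward.

Request:
{"api": "apply_moves", "payload": {"increments": [{"gripper": 10, "delta_pos": [-0.06, 0, 0], "dr": [0, 0, 0]}, {"gripper": 10, "delta_pos": [0, 0, 0], "dr": [0, 0, 0]}, {"gripper": 30, "delta_pos": [0, 0, 0], "dr": [0, 0, 0]}, {"gripper": 40, "delta_pos": [0, 0, 0], "dr": [0, 0, 0]}, {"gripper": 60, "delta_pos": [0, 0, 0], "dr": [0, 0, 0]}]}}

```text
t: 31.22
ee_pos: [524.5, -299.4, 146.5]
orientation: [1.358, 1.105, -1.358]
ft_force: [0.3, 0.5, 0.5]
width: 36.5
```

Request:
{"api": "apply_moves", "payload": {"increments": [{"gripper": 90, "delta_pos": [0, 0, 0], "dr": [0, 0, 0]}, {"gripper": 90, "delta_pos": [0, 0, 0], "dr": [0, 0, 0]}, {"gripper": 90, "delta_pos": [0, 0, 0], "dr": [0, 0, 0]}, {"gripper": 90, "delta_pos": [0, 0, 0], "dr": [0, 0, 0]}, {"gripper": 90, "delta_pos": [0, 0, 0], "dr": [0, 0, 0]}]}}

```text
t: 31.63
ee_pos: [524.5, -299.4, 146.6]
orientation: [1.358, 1.105, -1.358]
ft_force: [-0.5, 0.1, -0.4]
width: 69.6
```

Request:
{"api": "apply_moves", "payload": {"increments": [{"gripper": 90, "delta_pos": [-0.5, 0, 0], "dr": [0, 0, 0]}, {"gripper": 90, "delta_pos": [-1, 0, 0], "dr": [0, 0, 0]}, {"gripper": 90, "delta_pos": [-1.5, 0, 0], "dr": [0, 0, 0]}, {"gripper": 90, "delta_pos": [-2, 0, 0], "dr": [0, 0, 0]}, {"gripper": 90, "delta_pos": [-2, 0, 0], "dr": [0, 0, 0]}]}}

```text
t: 32.05
ee_pos: [524.4, -299.2, 218.0]
orientation: [1.358, 1.105, -1.358]
ft_force: [-0.3, 0.3, 0.7]
width: 79.0
```

Request:
{"api": "apply_moves", "payload": {"increments": [{"gripper": 90, "delta_pos": [-2, 0, 0], "dr": [0, 0, 0]}, {"gripper": 90, "delta_pos": [-2, 0, 0], "dr": [0, 0, 0]}, {"gripper": 90, "delta_pos": [-1.5, 0, 0], "dr": [0, 0, 0]}, {"gripper": 90, "delta_pos": [-1, 0, 0], "dr": [0, 0, 0]}, {"gripper": 90, "delta_pos": [-0.5, 0, 0], "dr": [0, 0, 0]}]}}

```text
t: 32.47
ee_pos: [525.1, -299.6, 289.0]
orientation: [1.358, 1.102, -1.357]
ft_force: [0.5, 0.2, -0.3]
width: 79.2
```

Request:
{"api": "apply_moves", "payload": {"increments": [{"gripper": 90, "delta_pos": [0, -1, 0], "dr": [0, 0, 0]}, {"gripper": 90, "delta_pos": [0, -2, 0], "dr": [0, 0, 0]}, {"gripper": 90, "delta_pos": [0, -3, 0], "dr": [0, 0, 0]}, {"gripper": 90, "delta_pos": [0, -3, 0], "dr": [0, 0, 0]}, {"gripper": 90, "delta_pos": [0, -2, 0], "dr": [0, 0, 0]}]}}

```text
t: 32.88
ee_pos: [413.3, -275.4, 285.0]
orientation: [1.357, 1.109, -1.36]
ft_force: [-0.3, 0.3, 0.2]
width: 79.2
```

Request:
{"api": "apply_moves", "payload": {"increments": [{"gripper": 90, "delta_pos": [0, -1, 0], "dr": [0, 0, 0]}, {"gripper": 90, "delta_pos": [0, 0, 0], "dr": [0, 0, 0]}, {"gripper": 90, "delta_pos": [0, 0, 0], "dr": [0, 0, 0]}, {"gripper": 90, "delta_pos": [0, 0, 0], "dr": [0, 0, 0]}, {"gripper": 90, "delta_pos": [0, 0, 0], "dr": [0, 0, 0]}]}}

```text
t: 33.3
ee_pos: [408.0, -275.2, 286.5]
orientation: [1.358, 1.105, -1.358]
ft_force: [-0.1, -0.8, -0.1]
width: 78.8
```

```bash
python3 strn.py; python3 - <<'E'
from rk import *
rk(); s=grab('scene'); t=grab('top'); s0=np.load('scene0.npy',allow_pickle=True).item()
H=lambda d:cv2.cvtColor(d['img'],cv2.COLOR_RGB2HSV)
for n,d in(('before',s0),('after',s)):
    h=H(d); C=cloud(d); m=((h[...,0]<8)|(h[...,0]>172))&(h[...,1]>120)&(h[...,2]>60); k=np.zeros(m.shape,bool); k[154:178,235:262]=1
    q=C[m&k]; q=q[(q[:,2]>125)&(q[:,2]<215)]; print(n,len(q),np.median(q,0).round(1),np.percentile(q,[3,97],axis=0).round(0).tolist())
save('end.png',np.hstack([cv2.resize(s['img'],(800,500))]))
E
```

```text
drum top 364 [525.  303.2  63.2] [[492.0, 270.0, 60.0], [553.0, 334.0, 66.0]]
top slope [2.0000e-03 1.0000e-03 6.1745e+01]
bail [[511.0, 277.0, 77.0], [524.0, 298.0, 94.0], [532.0, 324.0, 104.0]]
t 33.35 x,y,z from seat -118.5 -0.2 139.4 F [ 0.5 -0.5 -0.1] w 79.3 rot [ 0.     0.001 -0.   ]
before 153 [ 530.9 -290.9  177.2] [[517.0, -307.0, 140.0], [536.0, -285.0, 201.0]]
after 154 [ 533.  -291.2  175.2] [[519.0, -307.0, 140.0], [538.0, -286.0, 201.0]]
```

View pics/end.png

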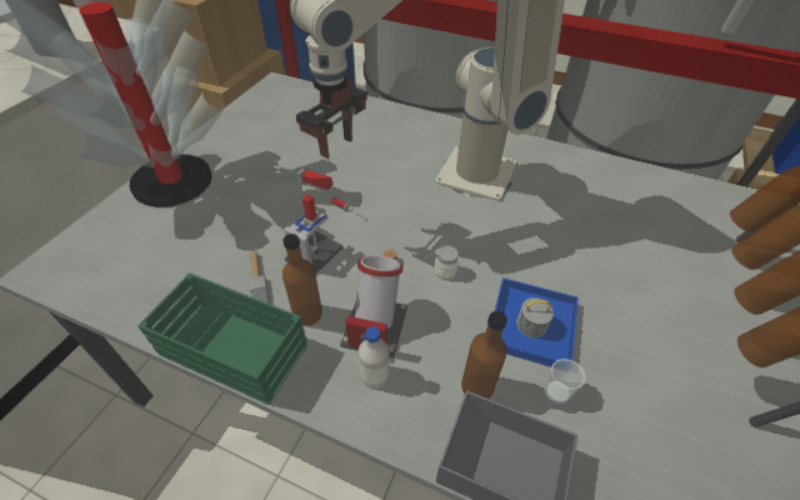

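The final picture shows the strainer upright in the tray at (535,318) and the hook in its rack at (310,208). Bottles and other items haven't moved and the gripper is clear, so I'm handing in.

```bash
python3 -c "
from workcell import ctrl
print(ctrl.close_job())"
```

```text
the job is handed in; nothing more can be done
None
```

The strainer is standing in the blue tray and the hook is back in its rack. I handed the job in at about 33 s of the 72 s allowed.

I took the middle-sized hook from the rack and caught the bail inside the leaning housing. I drew the strainer out along the bore, let it come upright as it left the mouth, and set it down in the tray. Then I unhooked it and hung the hook back.

What the last checks showed:
- **Strainer:** it stands level at about (525, 303), roughly 6 mm from the tray centre. Its flat top is at z ≈ 63, where 64 is expected. It was in the same place before and after I returned the hook.
- **Hook:** the collar seated with about 5.6 N, and I eased off before opening the fingers. The handle measures about 2 mm further along x than at the start, close to the measuring accuracy.
- **Forces:** every wrist force reading stayed below 7 N, and the gripper is clear of everything.
- **Other objects:** the bottles, jar, beaker, bung, brush and loose hooks look unmoved in the final picture. I checked this by eye only, not by measurement.

No check failed. The scene camera and the top camera disagreed by about 2 mm on the rack rails. I returned the hook to the gripper position recorded at pick-up instead of the camera values.

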